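Take a lacquered canister out through the pass box of a dust-free box

ROBOT

A 6-joint arm with a two-finger parallel gripper is mounted at the origin on the work surface. World frame = base frame: x ahead of the robot, y to its left, z up, the work surface at z = 0. Lengths are in m, angles in rad, forces in N, time in s.
With the tool pointing down it reaches from about 0.425 to 0.95 m from the base axis. Payload 3.5 kg.
Tool frame: the origin (TCP) lies midway between the tips of the shut fingers; the grasp point (between the pads) lies 19 mm behind it; z points along the fingers, y is the direction in which the jaws open and shut (so a half turn about z gives the same grasp; the last joint's range is limited). The gripper opens to 85 mm and grips with 20 to 120 N. Pads are 22 mm wide; open, the fingers measure 114 mm over their backs; the gripper's body (76 mm by 85 mm) begins 54 mm behind the grasp point. The pads swing forward as they close: fully open they stand 13 mm farther back than shut.
Start: joints at [-1.477, 0.286, 1.577, -0, 1.279, -0.15], TCP at [0.163, -0.655, 0.231] pointing down, gripper open.
Joint ranges: [-2.77, 2.77], [-0.9, 2.22], [0.21, 2.48], [-1.53, 4.67], [0.24, 2.81], [-2.84, 2.84]. Speed limits (rad/s): [2.79, 2.79, 3.14, 3.14, 3.14, 3.14].

INTERFACE

Orientations are given as a unit quaternion [x, y, z, w].
In Python, from plant import ctrl gives the robot as it stands.
- The arm moves only by the tool apply_moves, never from a script. Its argument "moves" is a list that holds one entry, the list of rows, each a list of 7 numbers: the shift along the tool's x, y, z in m, then the turn, a rotation vector about the tool's x, y, z in degrees, then the gripper's target within -1 to 1 (shut at 1, half-way at 0, fully open at -1). In form: [[[tx, ty, tz, ax, ay, az, hand], ...]]. A call has 1 to 12 rows; each row shifts and turns the pose as measured when the row begins, along the tool's axes as they then stand; what a row does not reach is not made up. A row lasts 1/10 s, in which the tool goes at most 50 mm and 8.59 degrees, less where a joint would pass 70% of its speed; a pose out of reach is approached as far as the arm can. A call with a gripper value outside its range is refused whole. The fingers move at their own pace and stop on an object; "force" is the grip in N (left out, the last holds). Time passes only in rows, so rows that do not move let the fingers close. It gives the time, the measured TCP pose, the force and the opening at its end, in the units of the state.
- ctrl.get_state(): the state, without advancing time (a new reading comes with each control period).
- ctrl.read_camera(name): name is "scene" or "top"; returns the picture (384x512x3 uint8, red, green, blue); there is no depth.
- ctrl.get_calibration(name): a dict with "camera_matrix" (3x3 intrinsics, pixels), "cam_to_world" (4x4, takes a point from camera to world coordinates). Camera axes: x right, y up, looking along -z (the intrinsics and any distortion apply to the point x, -y, -z); pixel columns grow to the right and rows downward; lengths in m; the calibration is good to about 2 mm. A picture is of the moment at which its call begins. get_calibration takes no time and is no camera call.
- ctrl.sign_off(): hands the job in, once; it reports no verdict.
The state is a dict: "time": time; "qpos": joint angles; "dq": joint speeds; "joint_efforts": joint torques, N m; "eef_pos": TCP position; "tcp_rot": TCP orientation; "contact_force": force on the tool from outside, world axes, zero at the start; "wrist_torque": the same for the moment, N m; "opening": opening from 0.0 (shut) to 1.0 (fully open).
Only numpy, scipy, OpenCV 4.12 (cv2) and the standard library are available. Lean on these libraries where they do the work, as an engineer would, in place of code of your own. Each camera call takes 0.05 s, during which the arm holds its last target. There are 200 camera calls.

TASK

The bark canister in the pass box is dry. First reach through the arm port and press the inner door until you feel it fully shut - check it by pressing even if it already looks shut - and only then swing the hatch (the outer door) wide open, past a right angle to the sloping front, where it stays. Take the canister out, keep it upright, set it down gently in the gap between the two cups on the drying board without touching them, and leave the hatch open, the inner door shut and the cups and the wet bowl where they stand.

Things in the scene. Friction and masses are not known exactly. Their poses are not given: they have to be found in the camera images.
- finishing_box: Fixed bench-top box, 380 deep (x), 542 wide (y), 268 mm high. Origin on the bench at its lower front edge, in the plane of the white partition (8 mm) between cabinet (left, y 4 to 296) and pass box (right, y -226 to -4); x to its back, y left, z up. Floor z 12. Front wall to z 80, then slopes back at 35 deg to x 260, z 262; clear roof from there to the back.
- port_mouth (a point): Centre of the open, black-rimmed arm port in the cabinet's sloping front, on the slope's outer face: 238 mm wide (finishing box y 12 to 250), 220 mm along the slope. Axes of the finishing box; finishing box x 131, y 131, z 172 mm. Sheet 6 mm thick.
- pass_mouth (a point): Centre of the pass box's opening under the hatch, on the slope's outer face (finishing box x 127, y -114, z 169): 210 mm wide (y -219 to -9), 250 mm along the slope (finishing box x 25 to 229), hatch leaf lying on it when shut. Axes of the finishing box. The slope's outward normal leans 35 deg from vertical, towards -x.
- inner_hinge (a joint): Inner door's hinge, rad: 0 = shut against the partition, grows as its near edge swings to +y into the cabinet. Starts anywhere from shut to 0.35 ajar. Light friction (about 0.4 N at the handle), no latch, stays where left. Vertical axis at finishing box x 318, y 9 mm.
- inner_door: Aluminium leaf of the inner door, 192 by 8 by 139 mm high, with its red handle. Origin at the foot of the hinge axis (finishing box x 318, y 9, z 14 mm); its -x runs from the hinge to the free edge, +y is its cabinet side, z up.
- inner_handle (a point): On the red upright bar handle on the cabinet side of the inner door (bar 10 mm thick, from 50 to 140 mm above the bench). The point is on the bar's axis, 110 mm above the bench, 160 mm from the hinge axis towards the free edge, 35 mm off the leaf's face (39 mm off the hinge axis). Axes as inner_door.
- hatch (a joint): Hatch hinge, rad: 0 = shut on the sloping front, grows as it swings up and over to the left; stop at 2.1. Starts shut. A friction stay holds it at any angle (about 3 to 5 N at the handle to move it). No latch.
- hatch_hinge (a point): Point on the hatch's hinge axis, level with the handle's middle. Frame turns with the hatch: x up the slope along the axis, -y from the hinge across the clear leaf (278 by 210 by 6 mm), z outward normal (35 deg from vertical, leaning to the box's front, when shut). Leaf spans x -138 to 140 mm of this point.
- hatch_handle (a point): Middle of the hatch's red bar handle: 10 mm thick, 100 mm long along the slope, 196 mm from the hinge, bar axis 38 mm above the leaf's mid-plane (30 mm of free space beneath the bar). Same axes as hatch_hinge.
- canister: Closed round bark canister with rope trims, 54 mm across, 90 mm high, 80 to 155 g; origin at the centre of its underside, z up. Starts upright on the pass box floor, far enough back that a gripper pointing straight down would hit the roof: reach in through the hatch with the gripper tilted about 25 to 35 degrees.
- board: Fixed wooden drying board on the bench, 270 (x) by 160 (y) by 12 mm; origin at the centre of its underside, x along its length. The canister goes midway between the two cups, near the board's middle.
- cup_near: Finished bark cup on one end of the board, 56 mm across, 50 mm high, centre 85 to 105 mm towards the board's -x end; origin at the centre of its underside. Must stay put.
- cup_far: Finished bark cup on the other (+x) end of the board, 56 mm across, 50 mm high; origin at the centre of its underside. Must stay put.
- wet_bowl: Freshly lacquered bowl inside the cabinet, 60 mm across, 45 mm high; origin at the centre of its underside. Must not be disturbed.
Things that resemble listed ones, but are neither listed nor needed, are in the scene too. Leave any turquoise look-alike of the cup_near alone.

How it is judged:
On the way, in this order (a step that is already met when the one before it is completed fails the run):
1. the robot presses on the inner door (2 N or more) with it fully shut (within 0.03 rad) (value of joint inner_hinge below 0.03 rad and contact force between any of the fingers, the arm and inner_door above 2 N), for 0.2 s.
2. the hatch is swung open past a right angle (1.55 rad) with the inner door shut (value of joint hatch above 1.55 rad and value of joint inner_hinge below 0.05 rad), for 0.2 s.
At the end, for the whole second after the job is handed in: The canister stands upright (within 3 degrees), at rest, on the drying board between the two cups (its centre within 50 mm along and 55 mm across of the board's middle) and clear of both; the hatch is open past a right angle (over 1.55 rad) and the inner door shut (under 0.05 rad) (all of step 2 and x of canister in the frame of board between -0.05 and 0.05 m and y of canister in the frame of board between -0.055 and 0.055 m and z of canister in the frame of board between 0.009 and 0.016 m and angle between canister's own z axis and vertical below 0.06 rad and linear speed of canister below 0.02 m/s and horizontal distance between canister and cup_near above 0.058 m and horizontal distance between canister and cup_far above 0.058 m); the robot touches nothing.
It fails at once if both doors of the pass box open at once (value of joint hatch above 0.08 rad and value of joint inner_hinge above 0.05 rad).
It fails at once if a cup or the wet bowl shifted by over 15 mm (distance of any of cup_near, cup_far, wet_bowl from where it was at the start of the episode above 0.015 m).
It fails at once if the canister pushed against a cup (contact force between canister and cup_near above 1 N or contact force between canister and cup_far above 1 N).
It fails at once if the canister tipped by over 35 degrees (angle between canister's own z axis and vertical above 0.61 rad).
It fails at once if the canister dropped (over 0.5 m/s while not held) (linear speed of canister above 0.5 m/s and not (contact force between the fingers and canister above 0.1 N)).
It also fails if it takes over 72 s, if anything falls off the work surface, if the arm or the gripper's body presses on something with over 40 N, if the wrist force passes 120 N, or if a joint passes its speed limit or range.

## Working session

There is one attempt and no reset: what is moved stays moved. The work goes in short steps, Python scripts to look and compute and a tool call to move; the robot and the scene stay as the last step left them, time stands still between calls to the robot, and variables do not carry over. Pictures are saved under pics/ and viewed, about 8 in all and at most 12, crops included, and the job is handed in when it is done.

Besides the shell and the picture viewer there is one more tool, called after "Emit:" in YAML: its name, and indented under it one key for each argument. apply_moves: Moves the arm, as the interface text tells. Its arguments: {"type":"object","properties":{"moves":{"type":"array","items":{"type":"array","items":{"type":"array","items":{"type":"number"}}}},"force":{"type":"number"}},"required":["moves"]}

```bash
mkdir -p pics; ls; python3 - <<'E'
from plant import ctrl
import cv2, numpy as np
np.set_printoptions(precision=4,suppress=True)
for n in ("scene","top"):
    im=ctrl.read_camera(n); cv2.imwrite(f"pics/{n}0.png",cv2.cvtColor(im,cv2.COLOR_RGB2BGR))
    c=ctrl.get_calibration(n); print(n,c)
print(ctrl.get_state())
a=cv2.imread("pics/scene0.png");b=cv2.imread("pics/top0.png")
E
```

```text
pics
scene {'camera_matrix': array([[467.3765,   0.    , 255.0784],
       [  0.    , 467.3765, 195.7837],
       [  0.    ,   0.    ,   1.    ]]), 'cam_to_world': array([[ 0.3662,  0.8793, -0.3045,  0.1461],
       [-0.9306,  0.3465, -0.1184, -0.1972],
       [ 0.0014,  0.3267,  0.9451,  1.3148],
       [ 0.    ,  0.    ,  0.    ,  1.    ]])}
top {'camera_matrix': array([[348.9862,   0.    , 255.498 ],
       [  0.    , 348.9862, 192.2823],
       [  0.    ,   0.    ,   1.    ]]), 'cam_to_world': array([[ 0.1085,  0.9706, -0.2149,  0.2813],
       [-0.9941,  0.1065, -0.0208, -0.0726],
       [ 0.0027,  0.2159,  0.9764,  1.3133],
       [ 0.    ,  0.    ,  0.    ,  1.    ]])}
{'time': 0.1, 'qpos': array([-1.477 ,  0.2871,  1.578 , -0.    ,  1.2786, -0.15  ]), 'dq': array([ 0.0002, -0.0017, -0.0034, -0.0004, -0.0002, -0.0009]), 'joint_efforts': array([  0.0004, -40.7297, -29.37  ,  -0.0002,   0.0034,   0.    ]), 'eef_pos': array([ 0.1629, -0.6544,  0.2301]), 'tcp_rot': array([ 0.9926,  0.1216,  0.    , -0.0011]), 'contact_force': array([ 0.5721, -0.3849, -0.6   ]), 'wrist_torque': array([0.0477, 0.0238, 0.0246]), 'opening': 0.9958719786856063}
```

View pics/scene0.png

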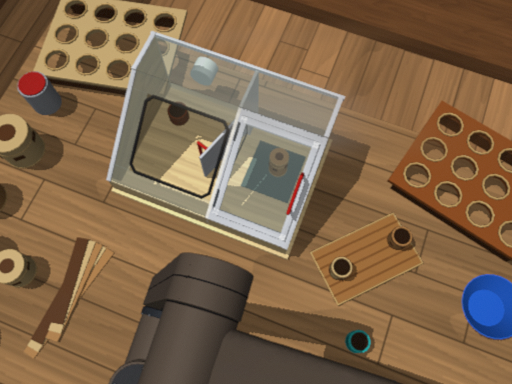

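View pics/top0.png

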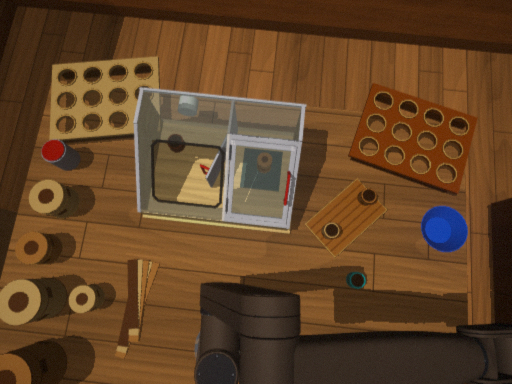

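```bash
python3 - <<'E'
import cv2
a=cv2.imread("pics/scene0.png")
cv2.imwrite("pics/c1.png",cv2.resize(a[25:265,100:360],None,fx=3,fy=2.5*1,interpolation=cv2.INTER_CUBIC)[:600])
b=cv2.imread("pics/top0.png")
cv2.imwrite("pics/c2.png",cv2.resize(b[80:270,130:395],None,fx=3,fy=3,interpolation=cv2.INTER_CUBIC))
E
```

```text
(no output)
```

View pics/c1.png

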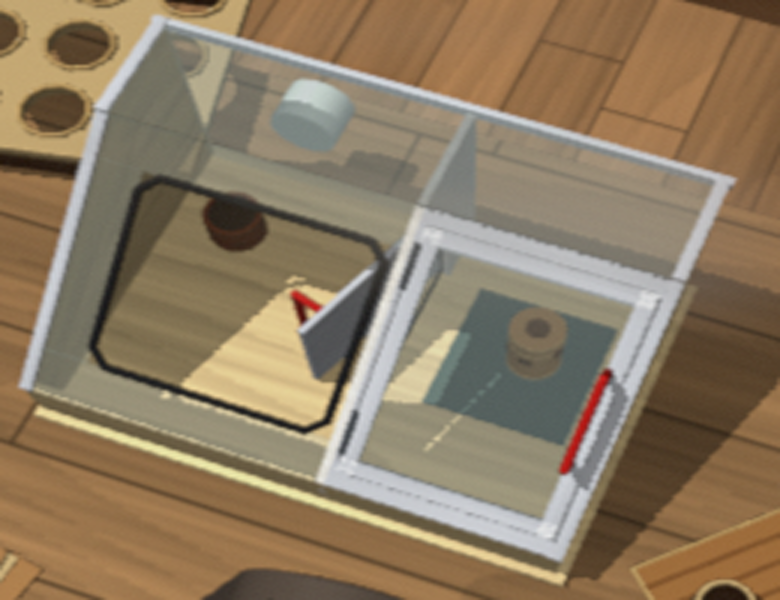

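View pics/c2.png

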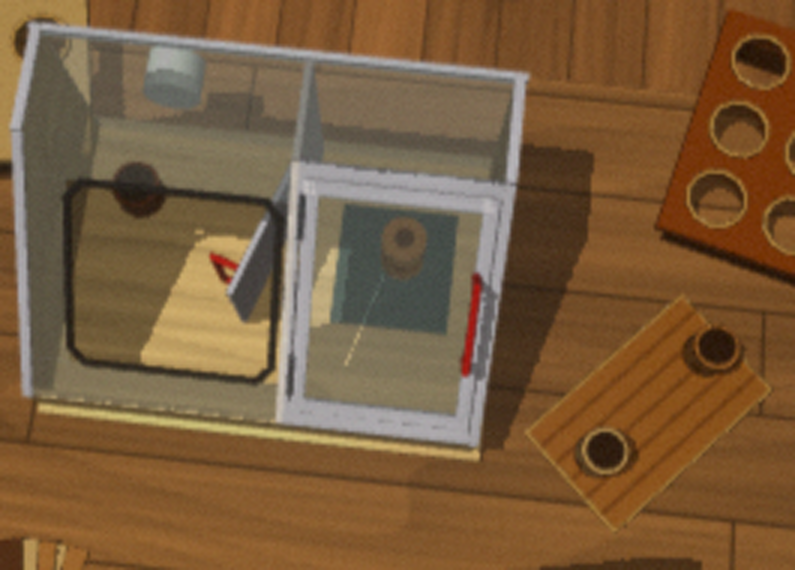

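```bash
cat > h.py <<'E'
import numpy as np, cv2
from scipy.optimize import least_squares
from scipy.spatial.transform import Rotation as R
from plant import ctrl
np.set_printoptions(precision=4,suppress=True)
C={n:ctrl.get_calibration(n) for n in("scene","top")}
def proj(n,P):
    M=C[n]["cam_to_world"];q=(np.atleast_2d(P)-M[:3,3])@M[:3,:3]
    q=q*[1,-1,-1];u=q@C[n]["camera_matrix"].T;return u[:,:2]/u[:,2:]
def ray(n,p):
    d=np.linalg.inv(C[n]["camera_matrix"])@[p[0],p[1],1];M=C[n]["cam_to_world"]
    return M[:3,3],M[:3,:3]@(d*[1,-1,-1])
def onz(n,p,z):
    o,d=ray(n,p);return o+d*(z-o[2])/d[2]
def tri(ps,pt):
    f=lambda X:np.r_[proj("scene",X)[0]-ps,proj("top",X)[0]-pt]
    s=least_squares(f,[.6,0,.1]);return s.x,np.abs(s.fun).max()
c1=lambda u,v:np.array([100+u/3,25+v/2.5])
c2=lambda u,v:np.array([130+u/3,80+v/3])
E
cat > fit.py <<'E'
from h import *
# (box pt, y key), c1, c2
K=[(380,'L',268,(160,18),(33,25)),(380,'R',268,(735,181),(527,74)),(260,'L',264,(100,108),(14,128)),
(260,'R',264,(690,285),(515,188)),(380,0,268,(472,115),(309,58)),(0,'L',0,(38,412),(40,407)),(0,'R',0,(565,582),(480,457))]
def box(p,P): 
    P=np.asarray(P,float)/1000;return np.r_[p[0],p[1],0]+R.from_euler('z',p[2]).apply(P)
def f(p):
    o=[]
    for x,y,z,a,b in K:
        y={'L':p[3],'R':p[4]}.get(y,y)
        W=box(p,[x,y,z]);o+=[*(proj("scene",W)[0]-c1(*a)),*(proj("top",W)[0]-c2(*b))]
    return np.array(o)
s=least_squares(f,[.5,0,0,300,-230],x_scale=[.1,.1,.1,100,100],loss='soft_l1');p=s.x
E
python3 - <<'E'
from fit import *
print("box",p);print(f(p).reshape(-1,4))
print("pm",box(p,[127,-114,169]),"port",box(p,[131,131,172]),"inv handle shut",box(p,[158,48,110]),"hinge",box(p,[318,9,14]))
Bi=lambda W:R.from_euler('z',-p[2]).apply(W-np.r_[p[0],p[1],0])*1000
for nm,a,b in [("hh up",(607,373),(478,277)),("hh lo",(566,470),(467,373)),("door top",(300,330),(228,293)),("door bot",(318,380),(245,322)),("ihandle top",(296,293),(213,257)),("can top",(538,330),(405,238))]:
    X,e=tri(c1(*a),c2(*b));print(nm,X,"box",Bi(X),e)
for z,a,b in[(.102,(538,330),(405,238)),(.057,(235,205),(140,172))]:
    print(z,[Bi(onz("scene",c1(*a),z)) for _ in[0]],Bi(onz("top",c2(*b),z)))
for nm,a,b in [("cupA",(342,265),(606,451)),("cupB",(402,234),(717,347))]:
    print(nm,onz("scene",a,.062),onz("top",c2(*b),.062))
for q in [(528,432),(614,530),(770,390),(684,296)]: print("board",onz("top",c2(*q),.012))
print(proj("scene",box(p,[158,48,110])),proj("top",box(p,[158,48,110])))
E
```

```text
box [   0.4333    0.059    -0.0068  304.9752 -240.9051]
[[-0.7655  0.2758 -0.2262  0.5929]
 [ 0.3039  1.4214  1.0055  2.1751]
 [-0.529   0.5216 -0.4292  0.6965]
 [-0.1555 -0.0124  1.6636 -0.6576]
 [ 0.3569 -2.3379  0.021  -0.4452]
 [ 2.5425 -0.4402  1.3139 -0.3395]
 [-2.1928 -1.2157 -2.1838 -0.3764]]
pm [ 0.5596 -0.0559  0.169 ] port [0.5652 0.1891 0.172 ] inv handle shut [0.5917 0.1059 0.11  ] hinge [0.7514 0.0658 0.014 ]
hh up [ 0.6009 -0.1503  0.2108] box [ 169.0036 -208.1575  210.7761] 0.5603895109854875
hh lo [ 0.501  -0.1515  0.1777] box [  69.121  -209.9639  177.7419] 0.16788371112750156
door top [0.568  0.1264 0.1569] box [134.1635  68.3831 156.9323] 0.1041377174946092
door bot [0.5695 0.1255 0.0062] box [135.756   67.4145   6.2153] 0.12687332204623658
ihandle top [0.6132 0.1524 0.1409] box [179.2336  94.657  140.8948] 0.039414245399370884
can top [ 0.6754 -0.0663  0.0915] box [ 242.9526 -123.6087   91.4604] 0.41993755281674794
0.102 [array([ 237.5164, -123.9578,  102.    ])] [ 240.9674 -125.0641  102.    ]
0.057 [array([297.1693, 225.7524,  57.    ])] [303.7037 219.7614  57.    ]
cupA [ 0.4519 -0.3309  0.062 ] [ 0.4476 -0.3339  0.062 ]
cupB [ 0.5946 -0.4583  0.062 ] [ 0.5894 -0.461   0.062 ]
board [ 0.4674 -0.246   0.012 ]
board [ 0.3587 -0.36    0.012 ]
board [ 0.5536 -0.5451  0.012 ]
board [ 0.6642 -0.4318  0.012 ]
[[212.0489 158.9962]] [[214.316  175.3389]]
```

```bash
cat >> h.py <<'E'
from scipy.spatial.transform import Slerp
def plan(wps,hand,step=.045,ang=8,st=None):
    """wps: list of (pos,quat or None). prints rows"""
    s=ctrl.get_state();P=np.array(s["eef_pos"]);Q=R.from_quat(s["tcp_rot"]);rows=[]
    for w in wps:
        pos,q=np.array(w[0],float),(Q if w[1] is None else w[1]);stp=w[2] if len(w)>2 else step
        n=max(1,int(np.ceil(max(np.linalg.norm(pos-P)/stp,np.degrees((Q.inv()*q).magnitude())/ang-1e-6)))
        sl=Slerp([0,1],R.concatenate([Q,q]));prev=P
        for i in range(1,n+1):
            Qa=sl((i-1)/n);Qb=sl(i/n);d=Qa.inv().apply((pos-P)/n)
            rows.append([*np.round(d,4).tolist(),*np.round(np.degrees((Qa.inv()*Qb).as_rotvec()),1).tolist(),hand])
        P,Q=pos,q
    for k in range(0,len(rows),12): print([[float(f'{v:.4g}') for v in r] for r in rows[k:k+12]])
def tilt(t,yaw=0,roll=0):  # tool down; tilted by t deg so fingers point forward (+x box); yaw of tool
    return R.from_euler('z',yaw,degrees=True)*R.from_euler('y',-t,degrees=True)*R.from_quat([1,0,0,0])*R.from_euler('z',roll,degrees=True)
def st():
    s=ctrl.get_state()
    print(s["time"],s["eef_pos"],"q",s["qpos"],"F",s["contact_force"],"op",round(s["opening"],3),"rot",s["tcp_rot"])
E
python3 - <<'E'
s=open('fit.py').read()
s=s.replace(",(0,'L',0,(38,412),(40,407)),(0,'R',0,(565,582),(480,457))]",",(0,304,0,(32,410),(32,406)),(0,-240,0,(571,584),(487,458)),(131,131,172,(235,302),(172,279))]")
s+='''
Bi=lambda W:R.from_euler('z',-p[2]).apply(np.asarray(W)-np.r_[p[0],p[1],0])*1000
'''
open('fit.py','w').write(s)
E
python3 - <<'E'
from fit import *
print(p);print(f(p).reshape(-1,4))
c,s_=np.cos(np.radians(35)),np.sin(np.radians(35))
def g(v):
    o=[]
    for k,a,b in[(50,(607,373),(478,277)),(-50,(566,470),(467,373))]:
        l=v[0]+k;W=box(p,[127+l*c-s_*v[2],v[1],169+l*s_+c*v[2]])
        o+=[*(proj("scene",W)[0]-c1(*a)),*(proj("top",W)[0]-c2(*b))]
    return np.array(o)
for h in (41,44,47):
    r=least_squares(lambda v:g([*v,h]),[0,-205]);print(h,r.x,r.fun)
    l,y=r.x;print("handle box",127+l*c-s_*h,y,169+l*s_+c*h,box(p,[127+l*c-s_*h,y,169+l*s_+c*h]))
q=tilt(35,np.degrees(p[2]))
print("pre",box(p,[90,130,217]))
plan([((.45,-.35,.40),tilt(0,0)),((.52,.1,.36),tilt(15,0)),(box(p,[90,130,217]),q)],1)
E
```

```text
Traceback (most recent call last):
  File "fit.py", line 1, in <module>
    from h import *
  File "h.py", line 26
    n=max(1,int(np.ceil(max(np.linalg.norm(pos-P)/stp,np.degrees((Q.inv()*q).magnitude())/ang-1e-6)))
         ^
SyntaxError: '(' was never closed
```

```bash
sed -i 's/ang-1e-6)))/ang-1e-6))))/' h.py
python3 - <<'E'
from fit import *
print(p);print(f(p).reshape(-1,4))
c,s_=np.cos(np.radians(35)),np.sin(np.radians(35))
def g(v):
    o=[]
    for k,a,b in[(50,(607,373),(478,277)),(-50,(566,470),(467,373))]:
        l=v[0]+k;W=box(p,[127+l*c-s_*v[2],v[1],169+l*s_+c*v[2]])
        o+=[*(proj("scene",W)[0]-c1(*a)),*(proj("top",W)[0]-c2(*b))]
    return np.array(o)
for h in (41,44,47):
    r=least_squares(lambda v:g([*v,h]),[0,-205]);print(h,r.x,r.fun)
    l,y=r.x;print("handle box",127+l*c-s_*h,y,169+l*s_+c*h,box(p,[127+l*c-s_*h,y,169+l*s_+c*h]))
q=tilt(35,np.degrees(p[2]))
print("pre",box(p,[90,130,217]))
plan([((.45,-.35,.40),tilt(0,0)),((.52,.1,.36),tilt(15,0)),(box(p,[90,130,217]),q)],1)
E
```

```text
[   0.4341    0.0586   -0.0087  304.9947 -237.9052]
[[-0.1868  0.002   0.1697  0.2451]
 [-0.3717  1.0675  0.4229  2.0163]
 [-0.0091  0.2036 -0.0949  0.3257]
 [-0.9338 -0.4193  0.9975 -0.8313]
 [ 0.8513 -2.4478  0.3797 -0.6323]
 [ 5.15    0.1112  4.3899 -0.3246]
 [-4.3365 -2.1954 -4.6577 -0.815 ]
 [-0.3075  1.6408 -0.2814  2.1459]]
41 [  12.0506 -208.5099] [-0.007   0.788   0.1467  2.4469  0.382  -1.8389 -0.2727 -1.1598]
handle box 113.35465404186692 -208.50991674083645 209.4971840378555 [ 0.5457 -0.1509  0.2095]
44 [  12.9841 -208.5144] [-0.0208  0.6756  0.2111  2.4861  0.3335 -1.8531 -0.2215 -1.0446]
handle box 112.39858463307904 -208.51442247780798 212.49006079705492 [ 0.5447 -0.1509  0.2125]
47 [  13.9175 -208.5189] [-0.0347  0.5627  0.2759  2.5255  0.2848 -1.8673 -0.1701 -0.9288]
handle box 111.44248681305996 -208.51888806221328 215.48291766249605 [ 0.5437 -0.1509  0.2155]
pre [0.5253 0.1878 0.217 ]
[[0.032, -0.0206, -0.0154, -0.0, -0.0, 1.3, 1.0], [0.0315, -0.0213, -0.0154, -0.0, -0.0, 1.3, 1.0], [0.0311, -0.022, -0.0154, -0.0, -0.0, 1.3, 1.0], [0.0306, -0.0227, -0.0154, -0.0, -
[... 368 characters left out ...]
064, -0.0409, 0.0036, 0.0, 1.4, 0.0, 1.0]]
[[0.0063, -0.0409, 0.0038, 0.0, 1.4, 0.0, 1.0], [0.0062, -0.0409, 0.0039, 0.0, 1.4, 0.0, 1.0], [0.0061, -0.0409, 0.0041, 0.0, 1.4, 0.0, 1.0], [0.006, -0.0409, 0.0042, 0.0, 1.4, 0.0, 1.0], [0.0059, -0.0409, 0.0044, 0.0, 1.4, 0.0, 1.0], [0.0058, -0.0409, 0.0045, 0.0, 1.4, 0.0, 1.0], [0.0057, -0.0409, 0.0046, 0.0, 1.4, 0.0, 1.0], [0.0056, -0.0409, 0.0048, 0.0, 1.4, 0.0, 1.0], [0.0054, -0.0409, 0.0049, 0.0, 1.4, 0.0, 1.0], [0.0053, -0.0409, 0.005, 0.0, 1.4, 0.0, 1.0], [-0.008, -0.022, 0.0349, -0.1, 5.0, 0.1, 1.0], [-0.011, -0.022, 0.034, -0.1, 5.0, 0.1, 1.0]]
[[-0.014, -0.022, 0.0329, -0.1, 5.0, 0.1, 1.0], [-0.0169, -0.022, 0.0315, -0.1, 5.0, 0.1, 1.0]]
```

Emit:
apply_moves:
  moves:
    - [[0.032,-0.021,-0.015,0,0,1.3,1],[0.0315,-0.021,-0.0155,0,0,1.3,1],[0.031,-0.022,-0.0155,0,0,1.3,1],[0.0305,-0.023,-0.0155,0,0,1.3,1],[0.03,-0.023,-0.0155,0,0,1.3,1],[0.03,-0.024,-0.0155,0,0,1.3,1],[0.029,-0.025,-0.0155,0,0,1.3,1],[0.0285,-0.025,-0.0155,0,0,1.3,1],[0.028,-0.026,-0.0155,0,0,1.3,1],[0.027,-0.0265,-0.0155,0,0,1.3,1],[0.027,-0.027,-0.0155,0,0,1.3,1],[0.0065,-0.041,0.0035,0,1.4,0,1]]

```text
time: 1.3
eef_pos: [0.4685, -0.3008, 0.3959]
tcp_rot: [1.0, -0.013, 0.011, -0.009]
contact_force: [0.6, 0.7, -0.8]
opening: -0.001
```

Emit:
apply_moves:
  moves:
    - [[0.006,-0.041,0.004,0,1.4,0,1],[0.006,-0.041,0.004,0,1.4,0,1],[0.006,-0.041,0.004,0,1.4,0,1],[0.006,-0.041,0.004,0,1.4,0,1],[0.006,-0.041,0.004,0,1.4,0,1],[0.006,-0.041,0.0045,0,1.4,0,1],[0.006,-0.041,0.0045,0,1.4,0,1],[0.0055,-0.041,0.005,0,1.4,0,1],[0.0055,-0.041,0.005,0,1.4,0,1],[0.005,-0.041,0.005,0,1.4,0,1]]

```text
time: 2.3
eef_pos: [0.5421, 0.1254, 0.363]
tcp_rot: [0.991, -0.015, 0.135, -0.009]
contact_force: [0.2, -0.2, -0.4]
opening: 0.003
```

```bash
python3 - <<'E'
from fit import *
q=tilt(35,np.degrees(p[2]))
plan([(box(p,[92,132,220]),q),(box(p,[168,132,112]),q,.03)],1)
E
```

```text
[[-0.0137, -0.0152, 0.0337, -0.2, 4.9, -0.4, 1.0], [-0.0164, -0.0154, 0.0324, -0.2, 4.9, -0.4, 1.0], [-0.0189, -0.0156, 0.0308, -0.2, 4.9, -0.4, 1.0], [-0.0214, -0.0158, 0.029, -0.2, 4.9, -0.4, 1.0], [0.0001, 0.0, 0.0264, 0.0, 0.0, 0.0, 1.0], [0.0001, 0.0, 0.0264, 0.0, 0.0, 0.0, 1.0], [0.0001, 0.0, 0.0264, 0.0, 0.0, 0.0, 1.0], [0.0001, 0.0, 0.0264, 0.0, 0.0, 0.0, 1.0], [0.0001, 0.0, 0.0264, 0.0, 0.0, 0.0, 1.0]]
```

Emit:
apply_moves:
  moves:
    - [[-0.014,-0.015,0.0335,0,4.9,-0.4,1],[-0.0165,-0.0155,0.0325,0,4.9,-0.4,1],[-0.019,-0.0155,0.031,0,4.9,-0.4,1],[-0.0215,-0.016,0.029,0,4.9,-0.4,1],[0,0,0,0,0,0,1]]

```text
time: 2.8
eef_pos: [0.5233, 0.1979, 0.2116]
tcp_rot: [0.952, 0.002, 0.306, -0.006]
contact_force: [-1.6, -1.0, -1.4]
opening: 0.0
```

```bash
python3 - <<'E'
from fit import *
st();print(Bi(ctrl.get_state()["eef_pos"]))
q=tilt(35,np.degrees(p[2]))
plan([(box(p,[168,132,112]),q,.03)],1)
E
```

```text
2.8 [0.5233 0.1979 0.2116] q [ 0.2358 -0.2242  2.2264 -0.2421  0.5405  1.971 ] F [-1.5634 -0.992  -1.3548] op 0.0 rot [ 0.9519  0.0024  0.3062 -0.0062]
[ 87.9587 140.0032 211.5894]
[[0.0014, 0.0021, 0.0255, -0.2, -0.1, 0.1, 1.0], [0.0014, 0.002, 0.0255, -0.2, -0.1, 0.1, 1.0], [0.0015, 0.0019, 0.0255, -0.2, -0.1, 0.1, 1.0], [0.0016, 0.0018, 0.0255, -0.2, -0.1, 0.1, 1.0], [0.0016, 0.0017, 0.0255, -0.2, -0.1, 0.1, 1.0]]
```

Emit:
apply_moves:
  moves:
    - [[0.0015,0.002,0.0255,0,0,0,1],[0.0015,0.002,0.0255,0,0,0,1],[0.0015,0.002,0.0255,0,0,0,1],[0.0015,0.002,0.0255,0,0,0,1],[0.0015,0.002,0.0255,0,0,0,1],[0,0,0,0,0,0,1]]

```text
time: 3.4
eef_pos: [0.6166, 0.1883, 0.1224]
tcp_rot: [0.95, 0.002, 0.312, -0.006]
contact_force: [0.7, -0.7, -0.4]
opening: 0.001
```

```bash
python3 - <<'E'
from fit import *
st();print(Bi(ctrl.get_state()["eef_pos"]))
im=ctrl.read_camera("scene")[:,:,::-1]
cv2.imwrite("pics/p1.png",cv2.resize(im[60:240,80:330],None,fx=3,fy=3,interpolation=cv2.INTER_CUBIC))
q=tilt(35,np.degrees(p[2]))
plan([(box(p,[160,95,112]),q,.008)],1)
E
```

```text
3.4 [0.6166 0.1883 0.1224] q [ 0.1747  0.105   2.1043 -0.2954  0.3161  1.9934] F [ 0.7405 -0.6568 -0.3669] op 0.001 rot [ 0.9501  0.0019  0.312  -0.006 ]
[181.3147 131.306  122.3628]
[[-0.0042, 0.0061, -0.0006, -0.2, -0.3, 0.1, 1.0], [-0.0042, 0.0061, -0.0006, -0.2, -0.3, 0.1, 1.0], [-0.0042, 0.0061, -0.0005, -0.2, -0.3, 0.1, 1.0], [-0.0042, 0.0061, -0.0005, -0.2, -0.3, 0.1, 1.0], [-0.0042, 0.0061, -0.0005, -0.2, -0.3, 0.1, 1.0], [-0.0042, 0.0061, -0.0004, -0.2, -0.3, 0.1, 1.0]]
```

View pics/p1.png

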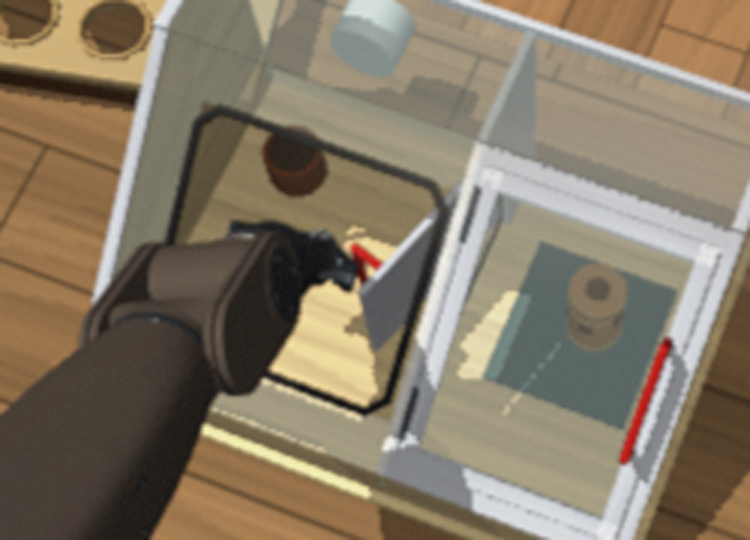

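Emit:
apply_moves:
  moves:
    - [[-0.006,0.005,0.004,0,0,0,1],[-0.006,0.006,0.003,0,0,0,1],[-0.004,0.006,0.002,0,0,0,1],[-0.003,0.006,0,0,0,0,1],[-0.003,0.006,0,0,0,0,1],[-0.002,0.006,0,0,0,0,1],[0,0.006,0,0,0,0,1]]

```text
time: 4.15
eef_pos: [0.6033, 0.1458, 0.1092]
tcp_rot: [0.948, 0.003, 0.318, -0.007]
contact_force: [-0.5, 1.3, -0.2]
opening: -0.001
```

```bash
python3 - <<'E'
from fit import *
st();print(Bi(ctrl.get_state()["eef_pos"]))
E
```

```text
4.15 [0.6033 0.1458 0.1092] q [ 0.0897  0.0679  2.179  -0.1583  0.2505  1.7955] F [-0.5336  1.2501 -0.1702] op -0.001 rot [ 0.9479  0.0026  0.3184 -0.0071]
[168.3811  88.6445 109.2214]
```

Emit:
apply_moves:
  moves:
    - [[-0.003,0.005,0,0,-2,0,1],[-0.002,0.005,0,0,-2,0,1],[-0.002,0.005,0,0,-2,0,1],[0,0.004,0,0,-1,0,1]]

```text
time: 4.55
eef_pos: [0.5944, 0.1253, 0.1057]
tcp_rot: [0.966, 0.003, 0.258, -0.007]
contact_force: [-0.1, 6.1, -1.0]
opening: 0.001
```

```bash
python3 - <<'E'
from fit import *
st();print(Bi(ctrl.get_state()["eef_pos"]))
E
```

```text
4.55 [0.5944 0.1253 0.1057] q [ 0.0432  0.067   2.1486 -0.0139  0.4036  1.6186] F [-0.1354  6.1479 -0.9863] op 0.001 rot [ 0.9661  0.0033  0.2582 -0.0074]
[159.671   68.0667 105.7154]
```

Emit:
apply_moves:
  moves:
    - [[0,0.004,0,0,0,0,1],[0,0.004,0,0,0,0,1],[0,0.004,0,0,0,0,1],[0,0.004,0,0,0,0,1]]

```text
time: 4.95
eef_pos: [0.5936, 0.1246, 0.1063]
tcp_rot: [0.965, 0.002, 0.262, -0.02]
contact_force: [2.8, 17.4, -3.9]
opening: 0.001
```

```bash
python3 - <<'E'
from fit import *
st();print(Bi(ctrl.get_state()["eef_pos"]))
im=ctrl.read_camera("scene")[:,:,::-1]
cv2.imwrite("pics/p2.png",cv2.resize(im[60:240,80:330],None,fx=3,fy=3,interpolation=cv2.INTER_CUBIC))
E
```

```text
4.95 [0.5936 0.1246 0.1063] q [0.0291 0.0589 2.1585 0.0674 0.393  1.5396] F [ 2.8441 17.3845 -3.9231] op 0.001 rot [ 0.9648  0.0024  0.2623 -0.0203]
[158.9043  67.3902 106.3431]
```

View pics/p2.png

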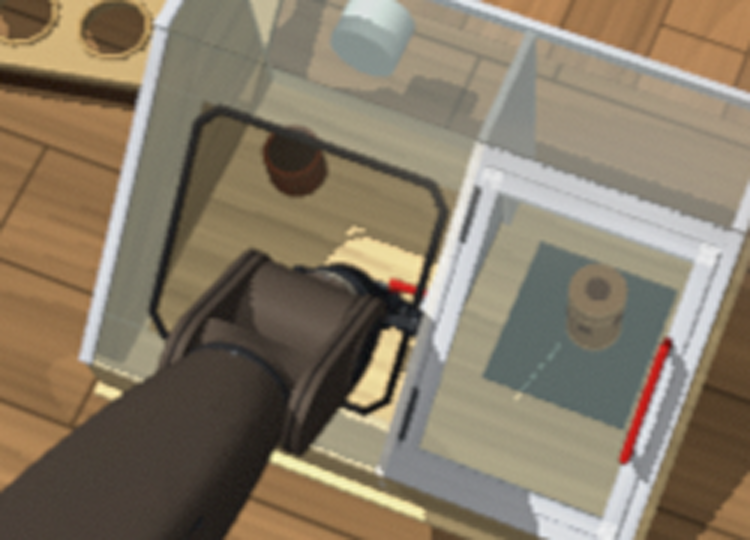

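```bash
python3 - <<'E'
from fit import *
q=tilt(30,np.degrees(p[2]))
b=np.array([113.4,-208.5,209.5]);n=np.array([-.574,0,.819])
ax=lambda t:np.array([np.sin(np.radians(t)),0,-np.cos(np.radians(t))])
q0=R.from_quat(ctrl.get_state()["tcp_rot"])
q2=tilt(28,np.degrees(p[2]))
plan([(box(p,[160,92,108]),q0,.015),(box(p,[100,100,230]),q,.045),(box(p,[70,-50,290]),q2),(box(p,b-ax(28)*60),q2)],1)
E
```

```text
[[0.001, -0.0124, 0.0001, 0.0, 0.0, 0.0, 1.0], [0.001, -0.0124, 0.0001, 0.0, 0.0, 0.0, 1.0], [0.0025, -0.0035, -0.0338, -0.6, -0.1, 0.0, 1.0], [0.0024, -0.0031, -0.0338, -0.6, -0.1, 0.0, 1.0], [0.0024, -0.0028, -0.0339, -0.6, -0.1, 0.0, 1.0], [0.0023, -0.0024, -0.0339, -0.6, -0.1, 0.0, 1.0], [0.001, 0.0375, -0.0167, -0.0, -0.5, 0.0, 1.0], [0.0009, 0.0375, -0.0167, 0.0, -0.5, 0.0, 1.0], [0.0007, 0.0375, -0.0168, -0.0, -0.5, 0.0, 1.0], [0.0006, 0.0375, -0.0168, -0.0, -0.5, -0.0, 1.0], [0.0001, 0.0396, 0.0079, 0.0, 0.0, 0.0, 1.0], [0.0001, 0.0396, 0.0079, 0.0, 0.0, 0.0, 1.0]]
[[0.0001, 0.0396, 0.0079, 0.0, 0.0, 0.0, 1.0], [0.0001, 0.0396, 0.0079, 0.0, 0.0, 0.0, 1.0]]
```

Emit:
apply_moves:
  moves:
    - [[0.001,-0.013,0,0,0,0,1],[0.001,-0.013,0,0,0,0,1],[0.0025,-0.0035,-0.034,-0.6,0,0,1],[0.0025,-0.003,-0.034,-0.6,0,0,1],[0.0025,-0.003,-0.034,-0.6,0,0,1],[0.0025,-0.0025,-0.034,-0.6,0,0,1],[0.001,0.0375,-0.0167,0,-0.5,0,0],[0.001,0.0375,-0.0167,0,-0.5,0,0],[0.001,0.0375,-0.0168,0,-0.5,0,0],[0.0005,0.0375,-0.0168,0,-0.5,0,0],[0,0.04,0.004,0,0,0,0],[0,0.04,0.004,0,0,0,0]]

```text
time: 6.2
eef_pos: [0.5007, -0.07, 0.2931]
tcp_rot: [0.968, 0.008, 0.249, 0.001]
contact_force: [0.9, 0.3, -0.1]
opening: 0.502
```

```bash
python3 - <<'E'
from fit import *
st();print(Bi(ctrl.get_state()["eef_pos"]))
b=np.array([113.4,-208.5,209.5]);t=28
ax=lambda t:np.array([np.sin(np.radians(t)),0,-np.cos(np.radians(t))])
q2=tilt(28,np.degrees(p[2]))
plan([(box(p,b-ax(28)*55),q2)],0)
E
```

```text
6.2 [ 0.5007 -0.07    0.2931] q [-0.4472 -0.4285  2.1955  0.2656  0.9314  0.9965] F [ 0.9348  0.2583 -0.1441] op 0.502 rot [0.9684 0.0078 0.2492 0.0009]
[  67.6859 -128.0239  293.129 ]
[[-0.0005, 0.0269, 0.0133, -0.1, -0.3, 0.4, 0.0], [-0.0002, 0.0269, 0.0133, -0.1, -0.3, 0.4, 0.0], [0.0001, 0.0269, 0.0134, -0.1, -0.3, 0.4, 0.0]]
```

Emit:
apply_moves:
  moves:
    - [[0,0.027,0.0133,0,-0.3,0.4,0],[0,0.027,0.0133,0,-0.3,0.4,0],[0,0.027,0.0133,0,-0.3,0.4,0],[0,0,0,0,0,0,0]]

```text
time: 6.6
eef_pos: [0.5191, -0.1599, 0.2596]
tcp_rot: [0.97, -0.006, 0.245, 0.002]
contact_force: [-0.7, 0.8, 0.6]
opening: 0.5
```

```bash
python3 - <<'E'
from fit import *
st();print(Bi(ctrl.get_state()["eef_pos"]))
im=ctrl.read_camera("top")[:,:,::-1]
cv2.imwrite("pics/p3.png",cv2.resize(im[110:260,190:350],None,fx=4,fy=4,interpolation=cv2.INTER_CUBIC))
b=np.array([113.4,-208.5,209.5]);t=28
ax=lambda t:np.array([np.sin(np.radians(t)),0,-np.cos(np.radians(t))])
q2=tilt(28,np.degrees(p[2]))
plan([(box(p,b+ax(28)*18),q2,.02)],0)
E
```

```text
6.6 [ 0.5191 -0.1599  0.2596] q [-0.6127 -0.2803  2.1476  0.3529  0.8869  0.8   ] F [-0.6885  0.7714  0.6435] op 0.5 rot [ 0.9696 -0.0061  0.2447  0.0016]
[  86.8452 -217.7803  259.5834]
[[-0.0003, -0.002, 0.0188, 0.0, -0.1, -0.0, 0.0], [-0.0002, -0.002, 0.0188, 0.0, -0.1, -0.0, 0.0], [-0.0002, -0.002, 0.0188, 0.0, -0.1, -0.0, 0.0], [-0.0002, -0.002, 0.0188, 0.0, -0.1, -0.0, 0.0]]
```

View pics/p3.png

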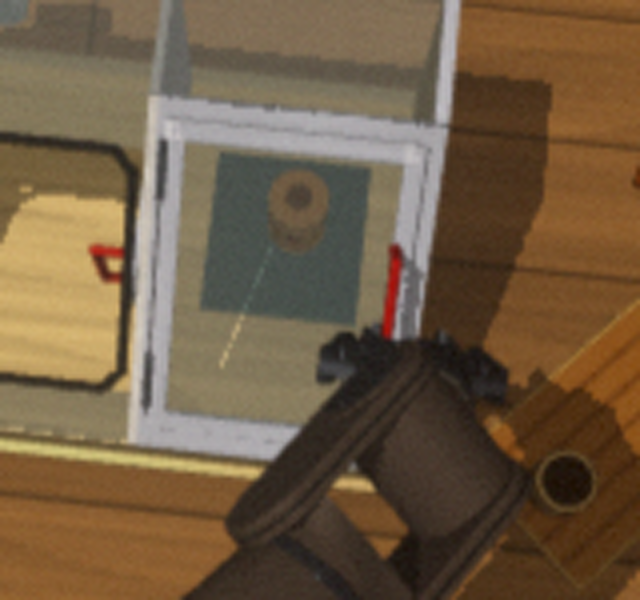

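Emit:
apply_moves:
  moves:
    - [[0,-0.0075,0.015,0,0,0,0],[0,-0.001,0.02,0,0,0,0],[0,0,0.02,0,0,0,0],[0,0,0.015,0,0,0,0],[0,0,0.004,0,0,0,0]]

```text
time: 7.15
eef_pos: [0.5556, -0.1468, 0.1985]
tcp_rot: [0.968, -0.003, 0.249, 0.003]
contact_force: [-0.5, 0.5, -0.1]
opening: 0.496
```

```bash
python3 - <<'E'
from fit import *
st();print(Bi(ctrl.get_state()["eef_pos"]))
E
```

```text
7.15 [ 0.5556 -0.1468  0.1985] q [-0.5434 -0.1399  2.15    0.3769  0.7235  0.8013] F [-0.5487  0.524  -0.0753] op 0.496 rot [ 0.9685 -0.0032  0.2492  0.0027]
[ 123.278  -204.3432  198.5277]
```

Emit:
apply_moves:
  moves:
    - [[0,0,0.004,0,0,0,1],[0,0,0,0,0,0,1],[0,0,0,0,0,0,1],[0,0,0,0,0,0,1],[0,0,0,0,0,0,1]]
  force: 40

```text
time: 7.65
eef_pos: [0.5568, -0.1489, 0.1965]
tcp_rot: [0.968, -0.002, 0.25, 0.008]
contact_force: [3.1, 1.1, -3.5]
opening: 0.098
```

```bash
cat > arc.py <<'E'
from fit import *
# hinge line in box: point H (at handle mid), axis -e_s ; from current grasp point
s35,c35=np.sin(np.radians(35)),np.cos(np.radians(35))
Rz=R.from_euler('z',p[2]);es=Rz.apply([c35,0,s35]);nn=Rz.apply([-s35,0,c35])
H=box(p,[137-3*s35,-12.5,176+3*c35])
def arc(th0,th1,n,hand=1,rotf=1.0):
    s=ctrl.get_state();P=np.array(s["eef_pos"]);Q=R.from_quat(s["tcp_rot"]);w=[]
    G=P-Q.apply([0,0,.019]);g0=G
    d=(th1-th0)/n;rows=[]
    for i in range(1,n+1):
        r=R.from_rotvec(-es*d*i);G2=H+r.apply(g0-H);Q2=R.from_rotvec(-es*d*i*rotf)*Q
        w.append((G2+Q2.apply([0,0,.019]),Q2,1,))
    plan(w,hand,ang=8.5)
    u=G-H;print("grasp rel hinge: s,y,n",u@es*1000,u@Rz.apply([0,1,0])*1000,u@nn*1000)
E
python3 - <<'E'
from arc import *
st();arc(0,.5,7)
E
```

```text
7.65 [ 0.5568 -0.1489  0.1965] q [-0.5423 -0.1356  2.1508  0.3714  0.71    0.8011] F [ 3.1346  1.0605 -3.4552] op 0.098 rot [ 0.9681 -0.0023  0.2505  0.0076]
[[-0.0014, -0.0018, -0.0137, -4.1, -0.0, 0.4, 1.0], [-0.0014, -0.0018, -0.0137, -4.1, -0.0, 0.4, 1.0], [-0.0014, -0.0018, -0.0137, -4.1, -0.0, 0.4, 1.0], [-0.0014, -0.0018, -0.0137, -4.1, -0.0, 0.4, 1.0], [-0.0014, -0.0018, -0.0137, -4.1, -0.0, 0.4, 1.0], [-0.0014, -0.0018, -0.0137, -4.1, -0.0, 0.4, 1.0], [-0.0014, -0.0018, -0.0137, -4.1, -0.0, 0.4, 1.0]]
grasp rel hinge: s,y,n 3.498137272717666 -193.7013919230235 39.87143740249348
```

Emit:
apply_moves:
  moves:
    - [[-0.0014,-0.0018,-0.0137,-4.1,0,0.4,1],[-0.0014,-0.0018,-0.0137,-4.1,0,0.4,1],[-0.0014,-0.0018,-0.0137,-4.1,0,0.4,1],[-0.0014,-0.0018,-0.0137,-4.1,0,0.4,1],[-0.0014,-0.0018,-0.0137,-4.1,0,0.4,1],[-0.0014,-0.0018,-0.0137,-4.1,0,0.4,1],[-0.0014,-0.0018,-0.0137,-4.1,0,0.4,1]]

```text
time: 8.35
eef_pos: [0.5033, -0.1123, 0.2732]
tcp_rot: [0.933, -0.095, 0.244, 0.246]
contact_force: [3.4, 3.2, -7.5]
opening: 0.096
```

```bash
python3 - <<'E'
from arc import *
st();arc(.45,1.1,10)
E
```

```text
8.35 [ 0.5033 -0.1123  0.2732] q [-0.2195 -0.3453  2.2265 -0.6191  0.7724  1.8985] F [ 3.365   3.1665 -7.4807] op 0.096 rot [ 0.9332 -0.0953  0.2438  0.2462]
[[-0.0012, -0.0017, -0.0125, -3.7, 0.0, 0.4, 1.0], [-0.0012, -0.0017, -0.0125, -3.7, 0.0, 0.4, 1.0], [-0.0012, -0.0017, -0.0125, -3.7, 0.0, 0.4, 1.0], [-0.0012, -0.0017, -0.0125, -3.7, 0.0, 0.4, 1.0], [-0.0012, -0.0017, -0.0125, -3.7, 0.0, 0.4, 1.0], [-0.0012, -0.0017, -0.0125, -3.7, 0.0, 0.4, 1.0], [-0.0012, -0.0017, -0.0125, -3.7, 0.0, 0.4, 1.0], [-0.0012, -0.0017, -0.0125, -3.7, 0.0, 0.4, 1.0], [-0.0012, -0.0017, -0.0125, -3.7, 0.0, 0.4, 1.0], [-0.0012, -0.0017, -0.0125, -3.7, 0.0, 0.4, 1.0]]
grasp rel hinge: s,y,n 3.2729969687030485 -148.2993072851898 131.02814900055498
```

Emit:
apply_moves:
  moves:
    - [[-0.0013,-0.0017,-0.013,-3.7,0,0.4,1],[-0.0013,-0.0017,-0.013,-3.7,0,0.4,1],[-0.0013,-0.0017,-0.013,-3.7,0,0.4,1],[-0.0013,-0.0017,-0.013,-3.7,0,0.4,1],[-0.0013,-0.0017,-0.013,-3.7,0,0.4,1]]
  force: 25

```text
time: 8.85
eef_pos: [0.4758, -0.0611, 0.3127]
tcp_rot: [0.878, -0.151, 0.233, 0.39]
contact_force: [4.2, -0.1, -7.1]
opening: 0.1
```

```bash
python3 - <<'E'
from arc import *
st();arc(.82,1.2,6,1,.5)
E
```

```text
8.85 [ 0.4758 -0.0611  0.3127] q [ 0.0651 -0.2829  2.1872 -1.0203  1.1371  2.391 ] F [ 4.2186 -0.0522 -7.1195] op 0.1 rot [ 0.8776 -0.1514  0.2334  0.3905]
[[-0.0011, -0.0026, -0.0121, -1.8, 0.0, 0.2, 1.0], [-0.0011, -0.003, -0.012, -1.8, 0.0, 0.2, 1.0], [-0.0011, -0.0034, -0.0119, -1.8, 0.0, 0.2, 1.0], [-0.0011, -0.0037, -0.0117, -1.8, 0.0, 0.2, 1.0], [-0.0011, -0.0041, -0.0116, -1.8, 0.0, 0.2, 1.0], [-0.0011, -0.0045, -0.0114, -1.8, 0.0, 0.2, 1.0]]
grasp rel hinge: s,y,n 2.9144123960327812 -92.53387725449777 175.44952873285854
```

Emit:
apply_moves:
  moves:
    - [[-0.0011,-0.0026,-0.0121,-1.8,0,0.2,1],[-0.0011,-0.003,-0.012,-1.8,0,0.2,1],[-0.0011,-0.0034,-0.012,-1.8,0,0.2,1],[-0.0011,-0.0037,-0.0118,-1.8,0,0.2,1]]
  force: 20

```text
time: 9.25
eef_pos: [0.4639, -0.0134, 0.3298]
tcp_rot: [0.849, -0.172, 0.226, 0.446]
contact_force: [4.7, -3.6, -4.7]
opening: 0.099
```

```bash
python3 - <<'E'
from arc import *
st();arc(1.1,1.4,6,1,.3)
E
```

```text
9.25 [ 0.4639 -0.0134  0.3298] q [ 0.2209 -0.2047  2.133  -1.0878  1.3542  2.5308] F [ 4.7282 -3.6367 -4.6886] op 0.099 rot [ 0.8489 -0.1717  0.2263  0.4458]
[[-0.0009, -0.0035, -0.0092, -0.9, 0.0, 0.1, 1.0], [-0.0009, -0.0038, -0.0091, -0.9, 0.0, 0.1, 1.0], [-0.0009, -0.0041, -0.0089, -0.9, 0.0, 0.1, 1.0], [-0.0009, -0.0044, -0.0088, -0.9, 0.0, 0.1, 1.0], [-0.0008, -0.0047, -0.0086, -0.9, 0.0, 0.1, 1.0], [-0.0008, -0.005, -0.0084, -0.9, 0.0, 0.1, 1.0]]
grasp rel hinge: s,y,n 2.6113051870025608 -43.442629542292885 194.48163359794026
```

```bash
python3 - <<'E'
from arc import *
arc(1.15,1.8,11,1,.3)
E
```

```text
[[-0.001, -0.0041, -0.0108, -1.0, 0.0, 0.1, 1.0], [-0.001, -0.0046, -0.0107, -1.0, 0.0, 0.1, 1.0], [-0.001, -0.005, -0.0104, -1.0, 0.0, 0.1, 1.0], [-0.001, -0.0055, -0.0102, -1.0, 0.0, 0.1, 1.0], [-0.001, -0.0059, -0.01, -1.0, 0.0, 0.1, 1.0], [-0.001, -0.0063, -0.0097, -1.0, 0.0, 0.1, 1.0], [-0.0009, -0.0067, -0.0094, -1.0, 0.0, 0.1, 1.0], [-0.0009, -0.0071, -0.0091, -1.0, 0.0, 0.1, 1.0], [-0.0009, -0.0074, -0.0088, -1.0, 0.0, 0.1, 1.0], [-0.0009, -0.0078, -0.0085, -1.0, 0.0, 0.1, 1.0], [-0.0008, -0.0081, -0.0081, -1.0, 0.0, 0.1, 1.0]]
grasp rel hinge: s,y,n 2.6113051870025608 -43.442629542292885 194.48163359794026
```

Emit:
apply_moves:
  moves:
    - [[-0.001,-0.004,-0.011,-1,0,0.1,1],[-0.001,-0.0046,-0.0107,-1,0,0.1,1],[-0.001,-0.005,-0.0104,-1,0,0.1,1],[-0.001,-0.0055,-0.0102,-1,0,0.1,1],[-0.001,-0.006,-0.01,-1,0,0.1,1],[-0.001,-0.0063,-0.0097,-1,0,0.1,1]]

```text
time: 9.85
eef_pos: [0.4603, 0.0571, 0.335]
tcp_rot: [0.822, -0.189, 0.218, 0.491]
contact_force: [2.4, -4.3, -1.4]
opening: 0.097
```

```bash
python3 - <<'E'
from arc import *
st();arc(1.45,1.8,6,1,.3)
E
```

```text
9.85 [0.4603 0.0571 0.335 ] q [ 0.387  -0.0625  2.0339 -1.0964  1.5674  2.658 ] F [ 2.3848 -4.2765 -1.3724] op 0.097 rot [ 0.8218 -0.1888  0.2184  0.4912]
[[-0.001, -0.0066, -0.0094, -1.0, 0.0, 0.1, 1.0], [-0.0009, -0.007, -0.0091, -1.0, 0.0, 0.1, 1.0], [-0.0009, -0.0074, -0.0088, -1.0, 0.0, 0.1, 1.0], [-0.0009, -0.0077, -0.0085, -1.0, 0.0, 0.1, 1.0], [-0.0009, -0.0081, -0.0081, -1.0, 0.0, 0.1, 1.0], [-0.0008, -0.0084, -0.0078, -1.0, 0.0, 0.1, 1.0]]
grasp rel hinge: s,y,n 2.2301143663254335 28.051514410073704 199.32625560644263
```

```bash
python3 - <<'E'
from arc import *
arc(1.5,1.85,6,1,.0)
E
```

```text
[[-0.001, -0.007, -0.0094, 0.0, 0.0, 0.0, 1.0], [-0.0009, -0.0075, -0.009, 0.0, 0.0, 0.0, 1.0], [-0.0009, -0.008, -0.0085, 0.0, 0.0, 0.0, 1.0], [-0.0008, -0.0085, -0.008, 0.0, 0.0, 0.0, 1.0], [-0.0008, -0.009, -0.0075, 0.0, 0.0, 0.0, 1.0], [-0.0008, -0.0094, -0.007, 0.0, 0.0, 0.0, 1.0]]
grasp rel hinge: s,y,n 2.2301143663254335 28.051514410073704 199.32625560644263
```

Emit:
apply_moves:
  moves:
    - [[-0.001,-0.007,-0.0094,0,0,0,1],[-0.001,-0.0075,-0.009,0,0,0,1],[-0.001,-0.008,-0.0085,0,0,0,1],[-0.001,-0.0085,-0.008,0,0,0,1],[-0.001,-0.009,-0.0075,0,0,0,1],[0,0,0,0,0,0,1],[0,0,0,0,0,0,1]]

```text
time: 10.55
eef_pos: [0.4694, 0.1173, 0.3222]
tcp_rot: [0.821, -0.19, 0.218, 0.493]
contact_force: [-0.6, -3.8, 1.1]
opening: 0.104
```

```bash
python3 - <<'E'
from arc import *
st();arc(1.5,1.85,1,1,.0)
Q=R.from_quat(ctrl.get_state()["tcp_rot"]);print(Rz.inv().apply(Q.as_matrix().T))
E
```

```text
10.55 [0.4694 0.1173 0.3222] q [ 0.4858  0.0535  1.9445 -1.0552  1.6393  2.7252] F [-0.5513 -3.7853  1.0842] op 0.104 rot [ 0.8207 -0.19    0.2177  0.4929]
[[-0.0039, -0.0628, -0.0329, 0.0, 0.0, 0.0, 1.0]]
grasp rel hinge: s,y,n 1.9349008682524316 88.34785327285454 183.85219721654218
[[ 0.8338 -0.09    0.5446]
 [-0.5226 -0.4464  0.7264]
 [ 0.1777 -0.8903 -0.4193]]
```

Emit:
apply_moves:
  moves:
    - [[0,0,0,0,0,0,0.5],[0,0,0,0,0,0,0.5],[0,0,0,0,0,0,0.5],[0,0,-0.03,0,0,0,0.5],[0,0,-0.04,0,0,0,0.5],[0,0,-0.04,0,0,0,0.5]]

```text
time: 11.15
eef_pos: [0.4504, 0.2149, 0.3672]
tcp_rot: [0.822, -0.191, 0.216, 0.491]
contact_force: [1.4, 0.5, 0.0]
opening: 0.246
```

```bash
python3 - <<'E'
from fit import *
st()
im=ctrl.read_camera("scene")[:,:,::-1]
cv2.imwrite("pics/p4.png",cv2.resize(im[30:270,80:360],None,fx=2.5,fy=2.5,interpolation=cv2.INTER_CUBIC))
y=np.degrees(p[2])
plan([((.42,.22,.52),tilt(15,y)),((.46,-.05,.52),tilt(25,y)),(box(p,[130,-124.5,285]),tilt(30,y))],-1)
E
```

```text
11.15 [0.4504 0.2149 0.3672] q [ 0.6492  0.1249  1.7795 -0.989   1.8161  2.7263] F [1.4429 0.545  0.0023] op 0.246 rot [ 0.8219 -0.191   0.2164  0.491 ]
[[0.0062, 0.0137, -0.0078, 6.8, -1.5, -1.6, -1.0], [0.0056, 0.0128, -0.0095, 6.8, -1.5, -1.6, -1.0], [0.005, 0.0118, -0.0111, 6.8, -1.5, -1.6, -1.0], [0.0044, 0.0105, -0.0126, 6.8, -1.5, -1.6, -1.0], [0.0038, 0.009, -0.0138, 6.8, -1.5, -1.6, -1.0], [0.0031, 0.0074, -0.0149, 6.8, -1.5, -1.6, -1.0], [0.0026, 0.0057, -0.0158, 6.8, -1.5, -1.6, -1.0], [0.002, 0.0038, -0.0164, 6.8, -1.5, -1.6, -1.0], [0.0015, 0.0019, -0.0168, 6.8, -1.5, -1.6, -1.0], [0.0058, 0.0385, 0.0016, 0.0, 1.4, 0.0, -1.0], [0.0058, 0.0385, 0.0017, -0.0, 1.4, -0.0, -1.0], [0.0058, 0.0385, 0.0019, 0.0, 1.4, 0.0, -1.0]]
[[0.0057, 0.0385, 0.002, -0.0, 1.4, 0.0, -1.0], [0.0057, 0.0385, 0.0021, 0.0, 1.4, 0.0, -1.0], [0.0056, 0.0385, 0.0023, -0.0, 1.4, 0.0, -1.0], [0.0055, 0.0385, 0.0024, 0.0, 1.4, -0.0, -1.0], [-0.001, 0.0027, 0.0428, -0.0, 0.8, 0.0, -1.0], [-0.0016, 0.0027, 0.0427, -0.0, 0.8, -0.0, -1.0], [-0.0022, 0.0027, 0.0427, -0.0, 0.8, -0.0, -1.0], [-0.0028, 0.0027, 0.0427, 0.0, 0.8, 0.0, -1.0], [-0.0035, 0.0027, 0.0426, 0.0, 0.8, -0.0, -1.0], [-0.0041, 0.0027, 0.0426, 0.0, 0.8, 0.0, -1.0]]
```

View pics/p4.png

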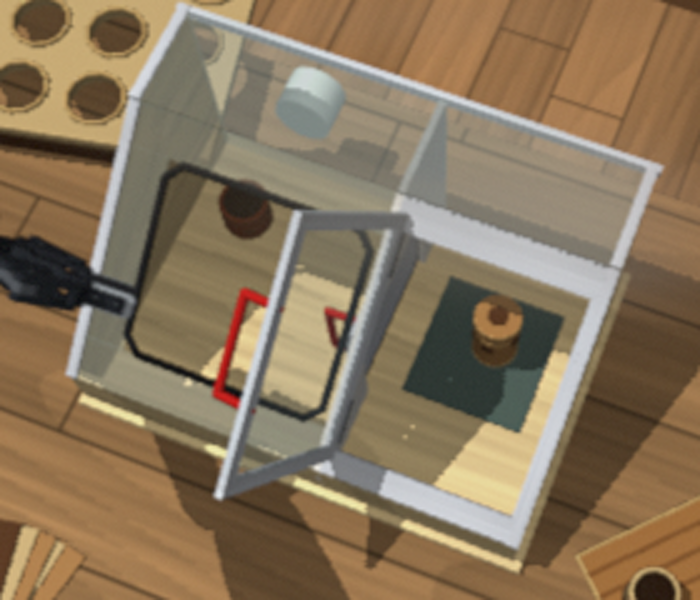

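Emit:
apply_moves:
  moves:
    - [[0.006,0.0137,-0.008,6.8,-1.5,-1.6,-1],[0.0055,0.013,-0.0095,6.8,-1.5,-1.6,-1],[0.005,0.012,-0.011,6.8,-1.5,-1.6,-1],[0.0045,0.0105,-0.0125,6.8,-1.5,-1.6,-1],[0.004,0.009,-0.014,6.8,-1.5,-1.6,-1],[0.003,0.0075,-0.015,6.8,-1.5,-1.6,-1],[0.0025,0.0055,-0.016,6.8,-1.5,-1.6,-1],[0.002,0.004,-0.0165,6.8,-1.5,-1.6,-1],[0.0015,0.002,-0.017,6.8,-1.5,-1.6,-1],[0,0,-0.01,0,0,0,-1]]

```text
time: 12.2
eef_pos: [0.4153, 0.2217, 0.5393]
tcp_rot: [0.991, 0.007, 0.135, -0.022]
contact_force: [-1.0, -0.1, 1.3]
opening: 1.003
```

```bash
python3 - <<'E'
from fit import *
st()
b=ctrl.read_camera("top")[:,:,::-1];a=cv2.imread("pics/p4.png")
cv2.imwrite("pics/top5.png",b)
W=onz("scene",(80+497/2.5,30+317/2.5),.102);print(W,Bi(W))
# top: brown lid inside teal mat region
x0,y0=proj("top",W)[0];c=b[int(y0)-18:int(y0)+22,int(x0)-18:int(x0)+18]
h=cv2.cvtColor(c,cv2.COLOR_BGR2HSV);m=((h[:,:,0]<20)&(h[:,:,1]>80)).astype(np.uint8)
n,l,s,cen=cv2.connectedComponentsWithStats(m);i=1+np.argmax(s[1:,4]);print(x0,y0,s[i],cen[i])
print("\n".join("".join("#" if v else "." for v in r) for r in m))
y=np.degrees(p[2])
plan([((.46,-.05,.52),tilt(25,y)),(box(p,[130,-124.5,285]),tilt(30,y))],-1)
E
```

```text
12.2 [0.4153 0.2217 0.5393] q [ 0.2931 -0.3792  1.6897 -0.0347  1.5583  1.8456] F [-0.9587 -0.142   1.2887] op 1.003 rot [ 0.9905  0.0069  0.1353 -0.0216]
[ 0.67  -0.065  0.102] [ 236.9686 -121.5395  102.    ]
264.1499047988496 160.14963589066352 [ 11  10  16  21 272] [18.0221 19.9522]
....................................
....................................
....................................
....................................
....................................
.##.................................
.....#.#.###........................
................##.##...............
.......................#.#####......
................................###.
................######..............
..............#########.............
.............###########............
............#############...........
............##############..........
...........###############..........
...........################.........
...........################.........
...........################.........
...........###############..........
...........###############..........
...........###############..........
[... 590 characters left out ...]
..
...................................#
....................................
[[0.0051, 0.0391, 0.0029, -0.4, 1.3, 0.1, -1.0], [0.0051, 0.0391, 0.0033, -0.4, 1.3, 0.1, -1.0], [0.0051, 0.039, 0.0037, -0.4, 1.3, 0.1, -1.0], [0.005, 0.039, 0.004, -0.4, 1.3, 0.1, -1.0], [0.005, 0.039, 0.0044, -0.4, 1.3, 0.1, -1.0], [0.005, 0.0389, 0.0048, -0.4, 1.3, 0.1, -1.0], [0.0049, 0.0389, 0.0052, -0.4, 1.3, 0.1, -1.0], [-0.001, 0.0027, 0.0428, -0.0, 0.8, 0.0, -1.0], [-0.0016, 0.0027, 0.0427, -0.0, 0.8, -0.0, -1.0], [-0.0022, 0.0027, 0.0427, -0.0, 0.8, -0.0, -1.0], [-0.0028, 0.0027, 0.0427, 0.0, 0.8, 0.0, -1.0], [-0.0035, 0.0027, 0.0426, 0.0, 0.8, -0.0, -1.0]]
[[-0.0041, 0.0027, 0.0426, 0.0, 0.8, 0.0, -1.0]]
```

Emit:
apply_moves:
  moves:
    - [[0.005,0.039,0.003,-0.4,1.3,0,-1],[0.005,0.039,0.0035,-0.4,1.3,0,-1],[0.005,0.039,0.004,-0.4,1.3,0,-1],[0.005,0.039,0.004,-0.4,1.3,0,-1],[0.005,0.039,0.0045,-0.4,1.3,0,-1],[0.005,0.039,0.005,-0.4,1.3,0,-1],[0.005,0.039,0.005,-0.4,1.3,0,-1],[-0.001,0.0027,0.043,0,0.8,0,-1],[-0.0015,0.0027,0.043,0,0.8,0,-1],[-0.002,0.0027,0.043,0,0.8,0,-1],[-0.003,0.0027,0.043,0,0.8,0,-1]]
  force: 30

```text
time: 13.35
eef_pos: [0.5348, -0.0704, 0.3547]
tcp_rot: [0.97, 0.003, 0.244, 0.013]
contact_force: [0.1, -1.0, -1.1]
opening: 0.998
```

```bash
python3 - <<'E'
from fit import *
st();print(Bi(ctrl.get_state()["eef_pos"]))
y=np.degrees(p[2]);t=np.radians(30);a=np.array([np.sin(t),0,-np.cos(t)])
g=np.array([238,-122,80])
plan([(box(p,g-a*150),tilt(30,y)),(box(p,g-a*50),tilt(30,y),.03),(box(p,g+a*17),tilt(30,y),.02)],-1)
E
```

```text
13.35 [ 0.5348 -0.0704  0.3547] q [-0.3952 -0.3639  2.0389  0.1911  1.0063  1.1046] F [ 0.0657 -0.975  -1.0656] op 0.998 rot [0.9697 0.0031 0.244  0.0129]
[ 101.8271 -128.1693  354.6894]
[[-0.0036, -0.0024, 0.0391, 0.3, 0.4, 0.3, -1.0], [-0.0039, -0.0022, 0.0391, 0.3, 0.4, 0.3, -1.0], [-0.0042, -0.002, 0.039, 0.3, 0.4, 0.3, -1.0], [-0.0045, -0.0018, 0.039, 0.3, 0.4, 0.3, -1.0], [-0.0, -0.0, 0.025, 0.0, 0.0, 0.0, -1.0], [-0.0, -0.0, 0.025, 0.0, 0.0, 0.0, -1.0], [-0.0, -0.0, 0.025, 0.0, 0.0, 0.0, -1.0], [-0.0, -0.0, 0.025, 0.0, 0.0, 0.0, -1.0], [0.0, 0.0, 0.0168, 0.0, 0.0, 0.0, -1.0], [0.0, 0.0, 0.0168, 0.0, 0.0, 0.0, -1.0], [0.0, 0.0, 0.0168, 0.0, 0.0, 0.0, -1.0], [0.0, 0.0, 0.0168, 0.0, 0.0, 0.0, -1.0]]
```

Emit:
apply_moves:
  moves:
    - [[-0.0035,-0.0025,0.039,0.3,0.4,0.3,-1],[-0.004,-0.002,0.039,0.3,0.4,0.3,-1],[-0.004,-0.002,0.039,0.3,0.4,0.3,-1],[-0.0045,-0.002,0.039,0.3,0.4,0.3,-1],[0,0,0.025,0,0,0,-1],[0,0,0.015,0,0,0,-1]]

```text
time: 13.95
eef_pos: [0.6116, -0.055, 0.1508]
tcp_rot: [0.969, -0.0, 0.245, -0.001]
contact_force: [0.3, 0.3, 1.0]
opening: 0.999
```

```bash
python3 - <<'E'
from fit import *
st();print(Bi(ctrl.get_state()["eef_pos"]))
y=np.degrees(p[2]);t=np.radians(30);a=np.array([np.sin(t),0,-np.cos(t)])
g=np.array([238,-122,80])
plan([(box(p,g-a*50),tilt(30,y),.03),(box(p,g+a*17),tilt(30,y),.02)],-1)
E
```

```text
13.95 [ 0.6116 -0.055   0.1508] q [-0.3171  0.0137  2.0995  0.2817  0.5725  1.0527] F [0.2692 0.3464 0.9683] op 0.999 rot [ 0.9694 -0.0005  0.2454 -0.0014]
[ 178.4752 -112.0556  150.8258]
[[0.0086, 0.0052, 0.0203, -0.2, 0.8, 0.2, -1.0], [0.0083, 0.0051, 0.0204, -0.2, 0.8, 0.2, -1.0], [0.0, 0.0, 0.0168, 0.0, 0.0, 0.0, -1.0], [0.0, 0.0, 0.0168, 0.0, 0.0, 0.0, -1.0], [0.0, 0.0, 0.0168, 0.0, 0.0, 0.0, -1.0], [0.0, 0.0, 0.0168, 0.0, 0.0, 0.0, -1.0]]
```

Emit:
apply_moves:
  moves:
    - [[0.0085,0.0055,0.01,0,0.8,0,-1],[0.0085,0.0055,0.015,0,0.8,0,-1],[0.001,0,0.02,0,0,0,-1],[0,0,0.018,0,0,0,-1],[0,0,0.01,0,0,0,-1]]

```text
time: 14.45
eef_pos: [0.6602, -0.0563, 0.0811]
tcp_rot: [0.968, 0.005, 0.25, -0.003]
contact_force: [0.0, -0.3, 0.2]
opening: 1.004
```

```bash
python3 - <<'E'
from fit import *
st();print(Bi(ctrl.get_state()["eef_pos"]))
im=ctrl.read_camera("scene")[:,:,::-1]
cv2.imwrite("pics/p5.png",cv2.resize(im[90:260,190:370],None,fx=3.5,fy=3.5,interpolation=cv2.INTER_CUBIC))
y=np.degrees(p[2]);t=np.radians(30);a=np.array([np.sin(t),0,-np.cos(t)])
g=np.array([238,-122,80])
plan([(box(p,g+a*17),tilt(30,y),.02)],-1)
E
```

```text
14.45 [ 0.6602 -0.0563  0.0811] q [-0.2949  0.2243  2.0195  0.358   0.4383  0.976 ] F [ 0.0402 -0.296   0.2259] op 1.004 rot [ 0.9683  0.005   0.2497 -0.0031]
[ 227.1072 -112.996    81.0576]
[[0.0053, 0.0049, 0.011, -0.4, 0.6, 0.4, -1.0], [0.0052, 0.0047, 0.0111, -0.4, 0.6, 0.4, -1.0]]
```

View pics/p5.png

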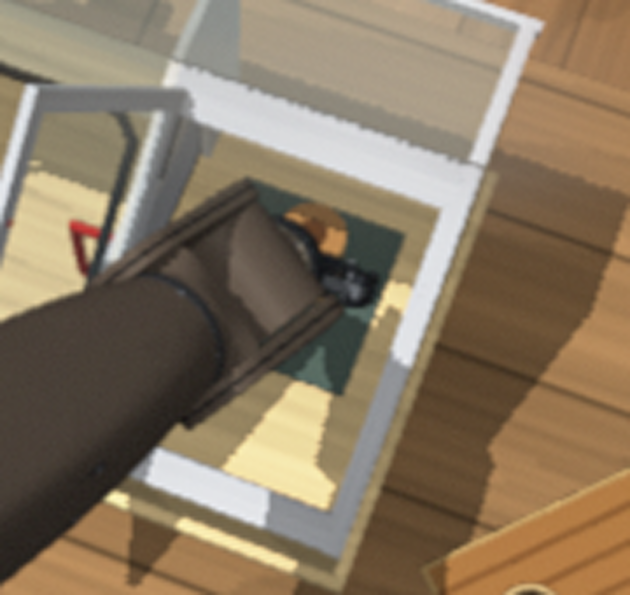

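Emit:
apply_moves:
  moves:
    - [[0.005,0.006,0.009,-0.4,0.6,0.3,-1],[0.005,0.005,0.011,-0.4,0.6,0.3,-1],[0.002,0.002,0.003,0,0,0,-1]]

```text
time: 14.8
eef_pos: [0.6811, -0.0663, 0.0629]
tcp_rot: [0.966, -0.0, 0.257, 0.002]
contact_force: [-0.8, 0.4, -0.2]
opening: 0.995
```

```bash
python3 - <<'E'
from fit import *
st();print(Bi(ctrl.get_state()["eef_pos"]))
y=np.degrees(p[2]);t=np.radians(30);a=np.array([np.sin(t),0,-np.cos(t)])
g=np.array([238,-122,80])
plan([(box(p,g+a*17),tilt(30,y),.02)],-1)
E
```

```text
14.8 [ 0.6811 -0.0663  0.0629] q [-0.2979  0.2928  1.9798  0.3834  0.3925  0.9537] F [-0.8347  0.3683 -0.1993] op 0.995 rot [ 0.9663 -0.0003  0.2575  0.0015]
[ 248.1072 -122.7382   62.8561]
[[-0.0002, -0.0007, -0.0029, -0.1, 0.2, 0.4, -1.0]]
```

Emit:
apply_moves:
  moves:
    - [[0,0,0,0,0,0,1],[0,0,0,0,0,0,1],[0,0,0,0,0,0,1],[0,0,0,0,0,0,1],[0,0,0,0,0,0,1]]
  force: 35

```text
time: 15.3
eef_pos: [0.6809, -0.0658, 0.0636]
tcp_rot: [0.966, 0.0, 0.257, 0.001]
contact_force: [0.6, -0.0, -2.2]
opening: 0.623
```

```bash
python3 - <<'E'
from fit import *
st();print(Bi(ctrl.get_state()["eef_pos"]))
E
```

```text
15.3 [ 0.6809 -0.0658  0.0636] q [-0.2974  0.2911  1.98    0.3818  0.3944  0.9548] F [ 0.6282 -0.0273 -2.1836] op 0.623 rot [0.9663 0.0002 0.2573 0.0014]
[ 247.8946 -122.3154   63.6458]
```

Emit:
apply_moves:
  moves:
    - [[0,0,-0.008,0,0,0,1],[0,0,-0.012,0,0,0,1],[0,0,-0.016,0,0,0,1],[0,0,-0.02,0,0,0,1],[0,0,-0.02,0,0,0,1],[0,0,-0.02,0,0,0,1]]

```text
time: 15.9
eef_pos: [0.628, -0.065, 0.1491]
tcp_rot: [0.967, 0.0, 0.254, 0.001]
contact_force: [0.1, -0.3, -0.5]
opening: 0.627
```

```bash
python3 - <<'E'
from fit import *
st();print(Bi(ctrl.get_state()["eef_pos"]))
y=np.degrees(p[2]);t=np.radians(30);a=np.array([np.sin(t),0,-np.cos(t)])
g=np.array([238,-122,80])
plan([(box(p,g-a*290),tilt(30,y),.022)],1)
E
```

```text
15.9 [ 0.628  -0.065   0.1491] q [-0.3266  0.0498  2.0706  0.3039  0.5504  1.0222] F [ 0.1391 -0.2543 -0.4743] op 0.627 rot [0.9671 0.0001 0.2542 0.0007]
[ 194.9866 -121.9506  149.1018]
[[0.0001, -0.0001, -0.0209, -0.0, 0.1, 0.0, 1.0], [0.0001, -0.0001, -0.0209, -0.0, 0.1, 0.0, 1.0], [0.0001, -0.0, -0.0209, -0.0, 0.1, 0.0, 1.0], [0.0001, -0.0, -0.0209, -0.0, 0.1, 0.0, 1.0], [0.0002, -0.0, -0.0209, -0.0, 0.1, 0.0, 1.0], [0.0002, -0.0, -0.0209, -0.0, 0.1, 0.0, 1.0], [0.0002, -0.0, -0.0209, -0.0, 0.1, 0.0, 1.0], [0.0002, -0.0, -0.0209, -0.0, 0.1, 0.0, 1.0], [0.0002, -0.0, -0.0209, -0.0, 0.1, 0.0, 1.0], [0.0003, -0.0, -0.0209, -0.0, 0.1, 0.0, 1.0]]
```

Emit:
apply_moves:
  moves:
    - [[0,0,-0.02,0,0.1,0,1],[0,0,-0.022,0,0.1,0,1],[0,0,-0.022,0,0.1,0,1],[0,0,-0.022,0,0.1,0,1],[0,0,-0.022,0,0.1,0,1],[0,0,-0.022,0,0.1,0,1],[0,0,-0.022,0,0.1,0,1],[0,0,-0.022,0,0.1,0,1],[0,0,-0.02,0,0.1,0,1],[0,0,-0.02,0,0.1,0,1],[0,0,-0.01,0,0,0,1]]

```text
time: 17.0
eef_pos: [0.503, -0.063, 0.3607]
tcp_rot: [0.963, 0.0, 0.268, 0.005]
contact_force: [0.9, -0.1, -1.2]
opening: 0.629
```

```bash
cat > bd.py <<'E'
from fit import *
# cups refined from top0 / scene0: average of both rays at z=.062
A=(onz("scene",(342,265),.062)+onz("top",c2(606,451),.062))/2
B=(onz("scene",(402,234),.062)+onz("top",c2(717,347),.062))/2
BC=np.mean([onz("top",c2(*q),.012) for q in [(528,432),(614,530),(770,390),(684,296)]],0)
M=(A+B)/2; yaw=np.degrees(np.arctan2(B[1]-A[1],B[0]-A[0]))
E
python3 - <<'E'
from bd import *
st();print(Bi(ctrl.get_state()["eef_pos"]))
print(A,B,BC,M,yaw)
plan([((.50,-.20,.37),tilt(30,yaw/2),.03),((.47,-.345,.34),tilt(30,yaw),.03)],1)
E
```

```text
17.0 [ 0.503  -0.063   0.3607] q [-0.4298 -0.4796  2.1178  0.2456  1.0119  1.0623] F [ 0.9107 -0.1126 -1.2238] op 0.629 rot [0.9634 0.0002 0.268  0.0052]
[  69.8986 -121.0676  360.7276]
[ 0.4498 -0.3324  0.062 ] [ 0.592  -0.4597  0.062 ] [ 0.511  -0.3957  0.012 ] [ 0.5209 -0.396   0.062 ] -41.82199192053133
[[0.0004, 0.0274, -0.0016, -2.0, -0.2, 3.6, 1.0], [0.0021, 0.0274, -0.0007, -2.0, -0.2, 3.6, 1.0], [0.0038, 0.0272, 0.0003, -2.0, -0.2, 3.6, 1.0], [0.0055, 0.0269, 0.0012, -2.0, -0.2, 3.6, 1.0], [0.0072, 0.0264, 0.0021, -2.0, -0.2, 3.6, 1.0], [0.0009, 0.0244, 0.0063, -1.7, 0.0, 3.0, 1.0], [0.0022, 0.0241, 0.007, -1.7, -0.0, 3.0, 1.0], [0.0035, 0.0237, 0.0078, -1.7, 0.0, 3.0, 1.0], [0.0047, 0.0232, 0.0085, -1.7, -0.0, 3.0, 1.0], [0.0059, 0.0227, 0.0092, -1.7, 0.0, 3.0, 1.0], [0.0071, 0.0221, 0.0099, -1.7, -0.0, 3.0, 1.0]]
```

Emit:
apply_moves:
  moves:
    - [[0.0005,0.02,-0.0016,-2,-0.2,3.6,1],[0.002,0.0275,-0.0007,-2,-0.2,3.6,1],[0.004,0.027,0.0003,-2,-0.2,3.6,1],[0.0055,0.027,0.0012,-2,-0.2,3.6,1],[0.007,0.0265,0.002,-2,-0.2,3.6,1],[0.001,0.0245,0.0063,-1.7,0,3,1],[0.002,0.024,0.007,-1.7,0,3,1],[0.0035,0.0237,0.0078,-1.7,0,3,1],[0.0045,0.023,0.0085,-1.7,0,3,1],[0.006,0.0227,0.009,-1.7,0,3,1],[0.007,0.015,0.01,-1.7,0,3,1],[0,0,0,0,0,0,1]]

```text
time: 18.2
eef_pos: [0.4636, -0.3387, 0.3412]
tcp_rot: [0.897, -0.356, 0.243, 0.094]
contact_force: [-0.1, 0.2, -2.4]
opening: 0.624
```

```bash
python3 - <<'E'
from bd import *
st()
im=ctrl.read_camera("top")[:,:,::-1]
cv2.imwrite("pics/p6.png",cv2.resize(im[130:330,200:420],None,fx=3,fy=3,interpolation=cv2.INTER_CUBIC))
g=ctrl.get_state();Q=R.from_quat(g["tcp_rot"]);print("tool z",Q.apply([0,0,1]))
def tgt(z):
    q=tilt(29.8,yaw);return (np.r_[M[:2],z]+q.apply([0,0,.017]),q)
plan([(*tgt(.20),.03),(*tgt(.12),.02)],1)
E
```

```text
18.2 [ 0.4636 -0.3387  0.3412] q [-0.8253 -0.2844  2.0105  0.0515  0.8895  1.4795] F [-0.0902  0.1659 -2.4043] op 0.624 rot [ 0.8973 -0.3561  0.2435  0.0939]
tool z [ 0.371  -0.3413 -0.8636]
[[-0.0002, 0.0006, 0.0258, 0.1, -0.1, -0.2, 1.0], [-0.0002, 0.0006, 0.0258, 0.1, -0.1, -0.2, 1.0], [-0.0001, 0.0006, 0.0258, 0.1, -0.1, -0.2, 1.0], [-0.0001, 0.0006, 0.0258, 0.1, -0.1, -0.2, 1.0], [-0.0001, 0.0007, 0.0258, 0.1, -0.1, -0.2, 1.0], [-0.0, 0.0007, 0.0258, 0.1, -0.1, -0.2, 1.0], [-0.0, 0.0007, 0.0258, 0.1, -0.1, -0.2, 1.0], [-0.008, 0.0, 0.0139, 0.0, 0.0, 0.0, 1.0], [-0.008, 0.0, 0.0139, 0.0, 0.0, 0.0, 1.0], [-0.008, 0.0, 0.0139, 0.0, 0.0, 0.0, 1.0], [-0.008, 0.0, 0.0139, 0.0, 0.0, 0.0, 1.0], [-0.008, 0.0, 0.0139, 0.0, 0.0, 0.0, 1.0]]
```

View pics/p6.png

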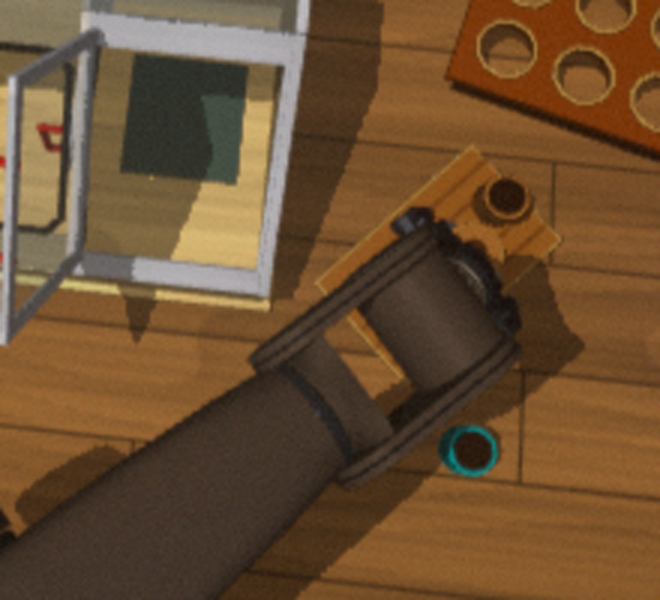

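Emit:
apply_moves:
  moves:
    - [[0,0.0006,0.02,0,0,-0.2,1],[0,0.0006,0.026,0,0,-0.2,1],[0,0.0006,0.026,0,0,-0.2,1],[0,0.0006,0.026,0,0,-0.2,1],[0,0.0006,0.026,0,0,-0.2,1],[0,0.0006,0.026,0,0,-0.2,1],[0,0.0006,0.02,0,0,-0.2,1],[0,0,0,0,0,0,1]]

```text
time: 19.05
eef_pos: [0.5289, -0.3942, 0.1972]
tcp_rot: [0.903, -0.338, 0.247, 0.096]
contact_force: [-0.8, 0.3, -2.4]
opening: 0.623
```

```bash
cat >> bd.py <<'E'
def tgt(z): # TCP z
    return (np.r_[M[:2]+.010*np.array([np.cos(np.radians(yaw)),np.sin(np.radians(yaw))]),z],tilt(29.8,yaw))
E
python3 - <<'E'
from bd import *
st()
plan([(*tgt(.12),.02),(*tgt(.075),.012)],1)
E
```

```text
19.05 [ 0.5289 -0.3942  0.1972] q [-0.8101  0.0427  1.9855  0.0764  0.5807  1.4241] F [-0.8115  0.322  -2.4135] op 0.623 rot [ 0.9033 -0.3378  0.2466  0.0957]
[[-0.0088, 0.0016, 0.0173, -0.0, -0.2, 0.2, 1.0], [-0.0087, 0.0016, 0.0173, -0.0, -0.2, 0.2, 1.0], [-0.0086, 0.0016, 0.0173, -0.0, -0.2, 0.2, 1.0], [-0.0085, 0.0016, 0.0174, -0.0, -0.2, 0.2, 1.0], [-0.0056, 0.0, 0.0098, 0.0, 0.0, 0.0, 1.0], [-0.0056, 0.0, 0.0098, 0.0, 0.0, 0.0, 1.0], [-0.0056, 0.0, 0.0098, 0.0, 0.0, 0.0, 1.0], [-0.0056, 0.0, 0.0098, 0.0, 0.0, 0.0, 1.0]]
```

Emit:
apply_moves:
  moves:
    - [[-0.009,0.0016,0.017,0,-0.2,0.2,1],[-0.009,0.0016,0.017,0,-0.2,0.2,1],[-0.0085,0.0016,0.017,0,-0.2,0.2,1],[-0.0085,0.0016,0.017,0,-0.2,0.2,1],[-0.005,0,0.008,0,0,0,1],[0,0,0,0,0,0,1]]

```text
time: 19.65
eef_pos: [0.5309, -0.3997, 0.1193]
tcp_rot: [0.902, -0.341, 0.246, 0.092]
contact_force: [0.2, 0.7, -1.9]
opening: 0.624
```

```bash
python3 - <<'E'
from bd import *
st()
im=ctrl.read_camera("scene")[:,:,::-1]
cv2.imwrite("pics/p7.png",cv2.resize(im[190:320,290:450],None,fx=4,fy=4,interpolation=cv2.INTER_CUBIC))
plan([(*tgt(.066),.008)],1)
E
```

```text
19.65 [ 0.5309 -0.3997  0.1193] q [-0.8161  0.1599  2.0179  0.1148  0.4362  1.3868] F [ 0.1729  0.6863 -1.8741] op 0.624 rot [ 0.9024 -0.3413  0.2461  0.0924]
[[-0.004, 0.0006, 0.0066, -0.0, -0.1, 0.0, 1.0], [-0.004, 0.0006, 0.0067, -0.0, -0.1, 0.0, 1.0], [-0.004, 0.0006, 0.0067, -0.0, -0.1, 0.0, 1.0], [-0.004, 0.0006, 0.0067, -0.0, -0.1, 0.0, 1.0], [-0.004, 0.0006, 0.0067, -0.0, -0.1, 0.0, 1.0], [-0.004, 0.0006, 0.0067, -0.0, -0.1, 0.0, 1.0], [-0.004, 0.0006, 0.0067, -0.0, -0.1, 0.0, 1.0]]
```

View pics/p7.png

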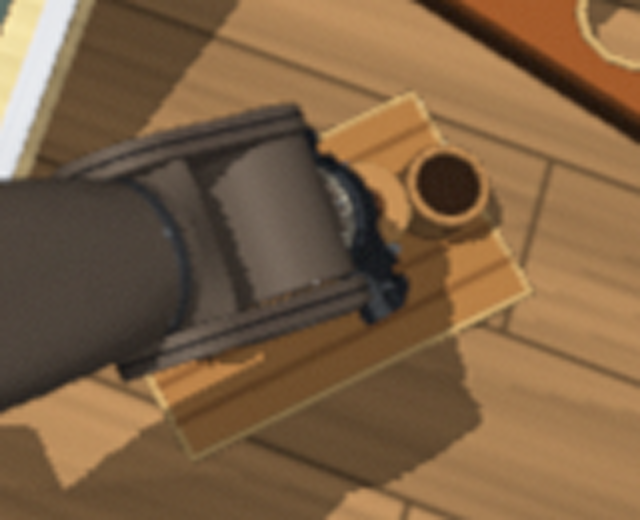

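```bash
python3 - <<'E'
from bd import *
d=np.array([np.cos(np.radians(yaw)),np.sin(np.radians(yaw)),0])
t=np.array(ctrl.get_state()["eef_pos"]);c=np.r_[(t-.0105*d)[:2],.158]
for k in np.radians([-60,-30,0,30,60]):
    q=c+.027*R.from_rotvec([0,0,k]).apply(d);u=proj("scene",q)[0];print((u-[290,190])*4)
print(onz("scene",(290+410/4,190+200/4),.158)-c, (B-c)@d, (A-c)@d)
E
```

```text
[401.2773 225.8912]
[406.2209 205.3583]
[399.7134 184.334 ]
[383.5998 168.4052]
[362.1994 161.7282]
[ 0.0127 -0.0269 -0.    ] 0.0953413991569661 -0.0955610175905491
```

Emit:
apply_moves:
  moves:
    - [[-0.004,0.0006,0.0067,0,0,0,1],[-0.004,0.0006,0.0067,0,0,0,1],[-0.004,0.0006,0.0067,0,0,0,1],[-0.004,0.0006,0.0067,0,0,0,1],[-0.004,0.0006,0.0067,0,0,0,1],[-0.002,0,0.0035,0,0,0,1],[0,0,0,0,0,0,1]]

```text
time: 20.4
eef_pos: [0.5309, -0.4036, 0.0782]
tcp_rot: [0.902, -0.34, 0.25, 0.094]
contact_force: [-0.2, 0.2, -1.2]
opening: 0.627
```

```bash
python3 - <<'E'
from bd import *
st();print("tool z",R.from_quat(ctrl.get_state()["tcp_rot"]).apply([0,0,1]))
plan([(*tgt(.063),.003)],1)
E
```

```text
20.4 [ 0.5309 -0.4036  0.0782] q [-0.8215  0.2292  2.0303  0.1519  0.3478  1.3429] F [-0.1905  0.2023 -1.1937] op 0.627 rot [ 0.9016 -0.3405  0.2497  0.094 ]
tool z [ 0.3863 -0.3395 -0.8576]
[[-0.0017, 0.0002, 0.0019, -0.0, -0.2, 0.1, 1.0], [-0.0017, 0.0002, 0.002, -0.0, -0.2, 0.1, 1.0], [-0.0016, 0.0002, 0.002, -0.0, -0.2, 0.1, 1.0], [-0.0016, 0.0002, 0.002, -0.0, -0.2, 0.1, 1.0], [-0.0016, 0.0002, 0.002, -0.0, -0.2, 0.1, 1.0], [-0.0016, 0.0002, 0.002, -0.0, -0.2, 0.1, 1.0]]
```

Emit:
apply_moves:
  moves:
    - [[-0.0017,0.0002,0.0026,0,-0.2,0,1],[-0.0017,0.0002,0.0026,0,-0.2,0,1],[-0.0017,0.0002,0.0026,0,-0.2,0,1],[-0.0013,0.0002,0.002,0,-0.2,0,1],[-0.001,0,0.0015,0,-0.2,0,1],[0,0,0,0,0,0,1]]

```text
time: 21.0
eef_pos: [0.5303, -0.4044, 0.0642]
tcp_rot: [0.904, -0.341, 0.242, 0.091]
contact_force: [-0.3, -0.7, -1.3]
opening: 0.621
```

```bash
python3 - <<'E'
from bd import *
st();print("tool z",R.from_quat(ctrl.get_state()["tcp_rot"]).apply([0,0,1]))
E
```

```text
21.0 [ 0.5303 -0.4044  0.0642] q [-0.8225  0.2565  2.0237  0.1498  0.3445  1.3428] F [-0.2659 -0.6613 -1.2856] op 0.621 rot [ 0.9037 -0.3413  0.2418  0.0911]
tool z [ 0.3748 -0.3296 -0.8665]
```

Near contact; lower by ~1 mm steps until the force changes.

Emit:
apply_moves:
  moves:
    - [[-0.0007,0,0.0012,0,0,0,1],[-0.0007,0,0.0012,0,0,0,1],[0,0,0,0,0,0,1]]

```text
time: 21.3
eef_pos: [0.5315, -0.4054, 0.0639]
tcp_rot: [0.903, -0.341, 0.244, 0.092]
contact_force: [0.5, -0.3, -2.0]
opening: 0.618
```

Emit:
apply_moves:
  moves:
    - [[-0.0012,0,0.002,0,0,0,1],[-0.0012,0,0.002,0,0,0,1]]

```text
time: 21.5
eef_pos: [0.5336, -0.407, 0.0633]
tcp_rot: [0.903, -0.34, 0.247, 0.093]
contact_force: [-6.4, 7.1, 14.1]
opening: 0.624
```

Emit:
apply_moves:
  moves:
    - [[0.0003,0,-0.001,0,0,0,1],[0,0,0,0,0,0,-0.6],[0,0,0,0,0,0,-0.6],[0,0,0,0,0,0,-0.6],[0,0,0,0,0,0,-0.6]]
  force: 20

```text
time: 22.0
eef_pos: [0.5337, -0.4073, 0.0645]
tcp_rot: [0.902, -0.34, 0.248, 0.094]
contact_force: [0.7, 0.5, -0.5]
opening: 0.8
```

Emit:
apply_moves:
  moves:
    - [[0,0,-0.01,0,0,0,-0.6],[0,0,-0.02,0,0,0,-0.6],[0,0,-0.025,0,0,0,-0.6],[0,0,-0.03,0,0,0,-0.6],[0,0,-0.035,0,0,0,-0.6],[0,0,-0.04,0,0,0,-0.6],[-0.01,0,-0.04,0,0,0,-0.6],[-0.01,0,-0.04,0,0,0,-0.6],[-0.03,0,-0.02,0,0,0,-0.6],[0,0,0,0,0,0,-0.6]]

```text
time: 23.0
eef_pos: [0.395, -0.2851, 0.2741]
tcp_rot: [0.902, -0.34, 0.248, 0.095]
contact_force: [0.6, -0.3, -0.5]
opening: 0.802
```

```bash
python3 - <<'E'
from fit import *
st()
a=ctrl.read_camera("scene")[:,:,::-1];b=ctrl.read_camera("top")[:,:,::-1]
cv2.imwrite("pics/fs.png",a);cv2.imwrite("pics/ft.png",b)
A=cv2.resize(a[80:310,180:440],(520,460));B=cv2.resize(b[130:270,280:400],(270,315))
o=np.zeros((460,800,3),np.uint8);o[:,:520]=A;o[:315,525:795]=B;cv2.imwrite("pics/p8.png",o)
E
```

```text
23.0 [ 0.395  -0.2851  0.2741] q [-0.8733 -0.4914  2.2781  0.1023  0.8237  1.3701] F [ 0.6007 -0.3333 -0.4731] op 0.802 rot [ 0.9019 -0.3404  0.2484  0.0951]
```

View pics/p8.png

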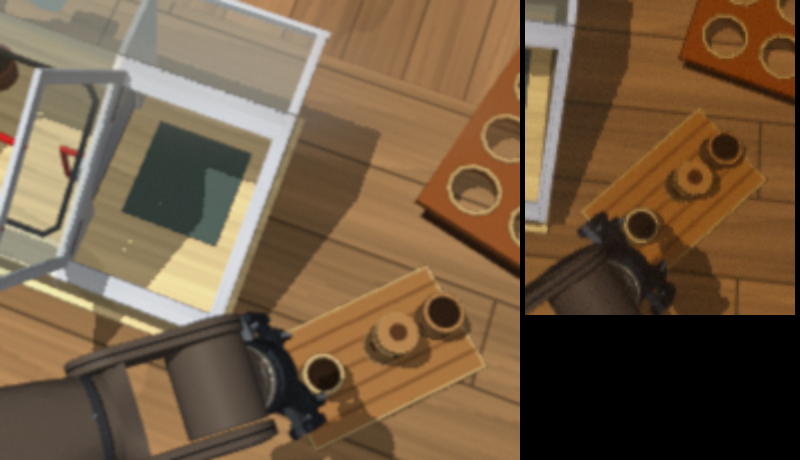

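```bash
python3 - <<'E'
from bd import *
s=lambda u,v:(180+u/2,80+v/2);t=lambda u,v:(280+(u-525)/2.25,130+v/2.25)
c=(onz("scene",s(396,331),.102)+onz("top",t(694,178),.102))/2
a=onz("scene",s(323,374),.062),onz("top",t(641,225),.062)
b=onz("scene",s(443,313),.062),onz("top",t(725,147),.062)
d=np.array([np.cos(np.radians(yaw)),np.sin(np.radians(yaw)),0]);e=np.array([-d[1],d[0],0])
a_,b_=np.mean(a,0),np.mean(b,0)
print(c,"cups",a_,A,b_,B,"dist",np.linalg.norm((c-a_)[:2]),np.linalg.norm((c-b_)[:2]),"board along/across",(c-BC)@d,(c-BC)@e,(c-M)@d,(c-M)@e)
E
```

```text
[ 0.5262 -0.4006  0.102 ] cups [ 0.4474 -0.3317  0.062 ] [ 0.4498 -0.3324  0.062 ] [ 0.5889 -0.4598  0.062 ] [ 0.592  -0.4597  0.062 ] dist 0.10459245385152467 0.08625471539144955 board along/across 0.014578415653423481 0.006558044539198925 0.0069928167741268475 0.00017121358804385832
```

```bash
python3 -c "
from plant import ctrl
print(ctrl.sign_off())"
```

```text
the job is handed in; nothing more can be done
None
```

The job is done and handed in at about 23 s on the robot's clock; hand-in gives no verdict.

- **Inner door:** It stood about 0.3 rad ajar. I pressed its handle through the arm port until it stopped at the shut position and the force reached 17 N.
- **Hatch:** I swung it by its handle to about 1.8 rad, worked out from the grip position, and it stayed there.
- **Canister:** I took it out with the gripper tilted 30°. It touched down on the board with a brief push of about 14 N, then I released it and backed the arm off.

The last pictures show the canister standing clear of both cups, about 15 mm along and 7 mm across from the board's middle. Its centre is about 105 mm from the near cup and 86 mm from the far cup. Both cups measured within about 3 mm of where they started, which is within the measuring error. The hatch is open and the inner door looks shut. I didn't measure the inner door's angle again after pressing it, and I checked the wet bowl and the canister's uprightness only by eye. No check failed or disagreed.

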